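# Assemble wall-button units in a three-nest jig and bin the rejects

### The arm

A 6-joint arm with a two-finger parallel gripper is mounted at the origin on a cart in front of the work surface, level with it; the furniture and walls round the work are solid. World frame = base frame: x ahead of the robot, y to its left, z up, the work surface at z = 0. Lengths are in mm, angles in degrees, forces in N, time in s.
With the tool pointing down it reaches from about 350 to 775 mm from the base axis. Payload 7.3 kg.
Tool frame: the origin (TCP) lies at the very end of the fingers, on their centre line; the grasp point (between the pads) lies 19 mm behind it; z points along the fingers, y is the line along which they close (so a half turn about z gives the same grasp; the last joint's range is limited). The gripper opens to 92 mm and grips with 3 to 60 N. Pads are 19 mm wide; open, the fingers measure 130 mm over their backs; the gripper's body (75 mm by 190 mm) begins 47 mm behind the grasp point.
Start: joints at [-75.459, 19.595, 87.324, -0, 73.075, -8.365], TCP at [204.371, -483.609, 226.741] pointing down, gripper open.
Joint ranges: [-145.02, 145.02], [-44.19, 115.74], [2.07, 154.8], [-57.11, 237.11], [16.16, 152.29], [-177.93, 177.93]. Speed limits (degrees/s): [147.25, 147.25, 180, 180, 180, 180].

### API

Orientations are given as [roll, pitch, yaw] about the fixed x, y, z axes, in that order (R = Rz(yaw) Ry(pitch) Rx(roll)).
In Python, from workcell import telemetry, capture, manip gives the robot as it stands. The module is installed in compiled form; this text tells all that it offers.
- The arm moves only by the tool step_arm, never from a script. Its argument "series" is a list of rows, each a list of 5 numbers: the shift along the tool's x, y, z in m, then the turn about the tool's z in degrees, then the opening, from -1 (shut) to 1 (fully open). A call has 1 to 5 rows; each row is the pose to reach, as a shift and turn from the pose commanded when the call began, along the tool's axes at that moment; what a row does not reach only later rows make up. A row lasts 1/8 s, in which the tool goes at most 62.5 mm and 10.7 degrees, less where a joint would pass 70% of its speed; a pose out of reach is approached as far as the arm can. A call with a gripper value outside its range is refused whole. The fingers move at their own pace and stop on an object; the grip force is fixed at half the most. Time passes only in rows, so rows that repeat a pose let the fingers close. It gives the time, the measured TCP pose, the force, the opening and the grip force at its end, in the units of the state.
- telemetry.state(): the state, without advancing time (a new reading comes with each control period).
- capture(name): name is "scene" or "top" or "wrist"; returns a dict with "img" (420x560x3 uint8, red, green, blue), "K" (3x3 intrinsics, pixels), "k1" (the pictures are not rectified: a ray, as slopes to the right and down, at radius r is drawn at 1 + k1 r^2 times it, then the intrinsics apply), "world_from_camera" (4x4, takes a point from camera to world coordinates). Camera axes: x right, y down, z forward; pixel columns grow to the right and rows downward; lengths in mm; the calibration is good to about 2 mm. A picture is of the moment at which its call begins. There is no depth.
- manip.close_job(): hands the job in; it is judged then, once.
The state is a dict: "time": time; "joint_positions": joint angles; "dq": joint speeds; "tau": joint torques, N m; "tcp_pos": TCP position; "orientation": TCP orientation; "wrist_force": force on the tool from outside, world axes, zero at the start; "ft_torque": the same for the moment, N m; "opening": finger opening in mm; "gripper_force": force on a finger pad.
Only numpy, scipy, OpenCV 4.12 (cv2) and the standard library are available. Lean on these libraries where they do the work, as an engineer would, in place of code of your own. Each camera call takes 0.05 s, during which the arm holds its last target. There are 200 camera calls.

### The job

Lay one black mounting plate flat in each of the three nests of the jig, then take every white cover out of the wooden rack and put it on a plate of its own, rim down and button up, so that plate and cover both sit squarely in the nest close to its end stop. Drop every red reject cover into the blue bin. Do not disturb the masking tape, the tin or the red pliers.

Things in the scene. Friction and masses are not known exactly. Their poses are not given: they have to be found in the camera images.
- cover1: White wall-button cover 95 (x) x 50 (y) x 14 mm (z), 50 g: 4 mm face plate with a green button on its outer face, 4 mm rim round the hollow other side. Origin: centre of that outline; +z out of the button face (z = +7 mm; rim edge -7 mm). Ends alike. Starts upright on a short end in a rack slot (x axis vertical), button face towards either end of the rack. May be absent.
- cover2: White wall-button cover 95 (x) x 50 (y) x 14 mm (z), 50 g: 4 mm face plate with a green button on its outer face, 4 mm rim round the hollow other side. Origin: centre of that outline; +z out of the button face (z = +7 mm; rim edge -7 mm). Ends alike. Starts upright on a short end in a rack slot (x axis vertical), button face towards either end of the rack. May be absent.
- cover3: White wall-button cover 95 (x) x 50 (y) x 14 mm (z), 50 g: 4 mm face plate with a green button on its outer face, 4 mm rim round the hollow other side. Origin: centre of that outline; +z out of the button face (z = +7 mm; rim edge -7 mm). Ends alike. Starts upright on a short end in a rack slot (x axis vertical), button face towards either end of the rack. May be absent.
- plate1: black flat mounting plate, 95 (x) x 50 (y) x 10 mm (z), 60 g, with two small brass screws marked on one side (either side may be up); at first flat on the table. Origin: its centre, 5 mm above its underside.
- plate2: black flat mounting plate, 95 (x) x 50 (y) x 10 mm (z), 60 g, with two small brass screws marked on one side (either side may be up); at first flat on the table. Origin: its centre, 5 mm above its underside.
- plate3: black flat mounting plate, 95 (x) x 50 (y) x 10 mm (z), 60 g, with two small brass screws marked on one side (either side may be up); at first flat on the table. Origin: its centre, 5 mm above its underside.
- reject1: Red reject wall-button cover 95 (x) x 50 (y) x 14 mm (z), 50 g: 4 mm face plate with a black button on its outer face, 4 mm rim round the hollow other side. Origin: centre of that outline; +z out of the button face (z = +7 mm; rim edge -7 mm). Ends alike. At first flat on the table, rim down. May be absent.
- reject2: Red reject wall-button cover 95 (x) x 50 (y) x 14 mm (z), 50 g: 4 mm face plate with a black button on its outer face, 4 mm rim round the hollow other side. Origin: centre of that outline; +z out of the button face (z = +7 mm; rim edge -7 mm). Ends alike. At first flat on the table, hollow side up (z axis down). May be absent.
- jig: aluminium jig fixed to the table, 104 (x) x 256 (y) mm, base plate 10 mm high, with three blue-floored nests side by side along its y, 100 mm apart. Origin under the middle nest point; x points from the open ends of the nests to their end stops (roughly away from the robot), z up. The near edge of the base is at x = -40 mm, the far edge at +64 mm.
- nest1 (a point): left (+y) nest of the jig: point on its floor, 30 mm above the table, where a part's centre belongs; axes as the jig. Floor 40 mm wide, x = -38 to +50 mm; end stop face at x = +50; side walls, faces at y = +-28, only from x = +12 to +50; stop and walls 18 mm above the floor. Near the open end fingers can straddle floor and part, holding it across its 50 mm width; base plate 20 mm below the floor.
- nest2 (a point): middle nest of the jig: point on its floor, 30 mm above the table, where a part's centre belongs; axes as the jig. Floor 40 mm wide, x = -38 to +50 mm; end stop face at x = +50; side walls, faces at y = +-28, only from x = +12 to +50; stop and walls 18 mm above the floor. Near the open end fingers can straddle floor and part, holding it across its 50 mm width; base plate 20 mm below the floor.
- nest3 (a point): right (-y) nest of the jig: point on its floor, 30 mm above the table, where a part's centre belongs; axes as the jig. Floor 40 mm wide, x = -38 to +50 mm; end stop face at x = +50; side walls, faces at y = +-28, only from x = +12 to +50; stop and walls 18 mm above the floor. Near the open end fingers can straddle floor and part, holding it across its 50 mm width; base plate 20 mm below the floor.
- rack: wooden block fixed to the table, 80 (x) x 250 (y) x 38 mm high, origin at the centre of its underside; three slots 30 mm deep (floor 8 mm above the table) at y = +100, 0 and -100 mm, each 56 (x) x 17 mm (y).
- bin: open blue plastic bin fixed to the table, 190 (x) x 140 (y) x 60 mm high, walls and floor about 4 mm; origin at the centre of its underside.
- masking_tape: loose roll of masking tape, 100 mm across, 25 mm high; bystander, stays where it is. Origin: centre of its underside.
- tin: loose round tin, 58 mm across, 72 mm high; bystander, stays where it is. Origin: centre of its underside.
- red_pliers: loose pliers with red handles, 185 mm long, lying flat; bystander, stays where it is. Origin: centre of its underside.
There are look-alikes about, which are no part of the job. Leave any orange or purple look-alike of the cover2 alone.

How it is judged (in metres and radians):
At the end, for the whole second after the job is handed in: Each plate flat in its own nest, each white cover on a plate in a nest, button up, tilted under 0.09 rad; centres within 6 mm across and -8 to +6 mm lengthwise of the nest point, turned under 0.12 rad; each reject inside the bin below its rim; all at rest (((x of plate1 in the frame of nest1 between -0.008 and 0.006 m and y of plate1 in the frame of nest1 between -0.006 and 0.006 m and z of plate1 in the frame of nest1 between 0.002 and 0.008 m) or (x of plate1 in the frame of nest2 between -0.008 and 0.006 m and y of plate1 in the frame of nest2 between -0.006 and 0.006 m and z of plate1 in the frame of nest2 between 0.002 and 0.008 m) or (x of plate1 in the frame of nest3 between -0.008 and 0.006 m and y of plate1 in the frame of nest3 between -0.006 and 0.006 m and z of plate1 in the frame of nest3 between 0.002 and 0.008 m)) and angle between the x axis of each of plate1, plate2, plate3, cover1, cover2, cover3 and the x axis of jig, either way round below 0.12 rad and linear speed of each of plate1, plate2, plate3, cover1, cover2, cover3, reject1, reject2 below 0.02 m/s and angle between the z axis of each of plate1, plate2, plate3 and the z axis of jig, either way round below 0.09 rad and ((x of plate2 in the frame of nest1 between -0.008 and 0.006 m and y of plate2 in the frame of nest1 between -0.006 and 0.006 m and z of plate2 in the frame of nest1 between 0.002 and 0.008 m) or (x of plate2 in the frame of nest2 between -0.008 and 0.006 m and y of plate2 in the frame of nest2 between -0.006 and 0.006 m and z of plate2 in the frame of nest2 between 0.002 and 0.008 m) or (x of plate2 in the frame of nest3 between -0.008 and 0.006 m and y of plate2 in the frame of nest3 between -0.006 and 0.006 m and z of plate2 in the frame of nest3 between 0.002 and 0.008 m)) and ((x of plate3 in the frame of nest1 between -0.008 and 0.006 m and y of plate3 in the frame of nest1 between -0.006 and 0.006 m and z of plate3 in the frame of nest1 between 0.002 and 0.008 m) or (x of plate3 in the frame of nest2 between -0.008 and 0.006 m and y of plate3 in the frame of nest2 between -0.006 and 0.006 m and z of plate3 in the frame of nest2 between 0.002 and 0.008 m) or (x of plate3 in the frame of nest3 between -0.008 and 0.006 m and y of plate3 in the frame of nest3 between -0.006 and 0.006 m and z of plate3 in the frame of nest3 between 0.002 and 0.008 m)) and ((x of cover1 in the frame of nest1 between -0.008 and 0.006 m and y of cover1 in the frame of nest1 between -0.006 and 0.006 m and z of cover1 in the frame of nest1 between 0.014 and 0.0205 m) or (x of cover1 in the frame of nest2 between -0.008 and 0.006 m and y of cover1 in the frame of nest2 between -0.006 and 0.006 m and z of cover1 in the frame of nest2 between 0.014 and 0.0205 m) or (x of cover1 in the frame of nest3 between -0.008 and 0.006 m and y of cover1 in the frame of nest3 between -0.006 and 0.006 m and z of cover1 in the frame of nest3 between 0.014 and 0.0205 m)) and angle between each of cover1, cover2, cover3's own z axis and vertical below 0.09 rad and ((x of cover2 in the frame of nest1 between -0.008 and 0.006 m and y of cover2 in the frame of nest1 between -0.006 and 0.006 m and z of cover2 in the frame of nest1 between 0.014 and 0.0205 m) or (x of cover2 in the frame of nest2 between -0.008 and 0.006 m and y of cover2 in the frame of nest2 between -0.006 and 0.006 m and z of cover2 in the frame of nest2 between 0.014 and 0.0205 m) or (x of cover2 in the frame of nest3 between -0.008 and 0.006 m and y of cover2 in the frame of nest3 between -0.006 and 0.006 m and z of cover2 in the frame of nest3 between 0.014 and 0.0205 m)) and ((x of cover3 in the frame of nest1 between -0.008 and 0.006 m and y of cover3 in the frame of nest1 between -0.006 and 0.006 m and z of cover3 in the frame of nest1 between 0.014 and 0.0205 m) or (x of cover3 in the frame of nest2 between -0.008 and 0.006 m and y of cover3 in the frame of nest2 between -0.006 and 0.006 m and z of cover3 in the frame of nest2 between 0.014 and 0.0205 m) or (x of cover3 in the frame of nest3 between -0.008 and 0.006 m and y of cover3 in the frame of nest3 between -0.006 and 0.006 m and z of cover3 in the frame of nest3 between 0.014 and 0.0205 m)) and x of reject1 in the frame of bin between -0.093 and 0.093 m and y of reject1 in the frame of bin between -0.068 and 0.068 m and z of each of reject1, reject2 in the frame of bin below 0.058 m and x of reject2 in the frame of bin between -0.093 and 0.093 m and y of reject2 in the frame of bin between -0.068 and 0.068 m); the robot touches nothing.
It fails at once if the masking tape pushed more than 3 cm (distance of masking_tape from where it was at the start of the episode above 0.03 m).
It fails at once if the tin pushed more than 3 cm (distance of tin from where it was at the start of the episode above 0.03 m).
It fails at once if the red pliers pushed more than 3 cm (distance of red_pliers from where it was at the start of the episode above 0.03 m).
Of cover1, cover2, cover3, reject1, reject2 only 3 to 5 are there at a start; the rules pass over those that are not, and their reading is None.
At some moment in a run one of reject1, reject2 may be knocked a few centimetres aside while the robot is not near it.
It also fails if it takes over 210 s, if anything falls off the work surface, if the arm or the gripper's body presses on something with over 40 N, if the wrist force passes 120 N, or if a joint passes its speed limit or range.

## Working session

There is one attempt and no reset: what is moved stays moved. The work goes in short steps, Python scripts to look and compute and a tool call to move; the robot and the scene stay as the last step left them, time stands still between calls to the robot, and variables do not carry over. Pictures are saved under pics/ and viewed, at most 14 in all, crops included, and the job is handed in when it is done.

Besides the shell and the picture viewer there is one more tool, called after ">>>" as name(argument=value, ...), one argument or row to a line, values as JSON. step_arm: Moves the arm, as the interface text tells. Its arguments: {"type":"object","properties":{"series":{"type":"array"}},"required":["series"]}

```bash
mkdir -p pics
cat > h.py <<'E'
import numpy as np, cv2, pickle
from workcell import telemetry, capture, manip
def snap(name, fn=None):
    c=capture(name)
    pickle.dump(c,open(f'{name}.pkl','wb'))
    if fn: cv2.imwrite('pics/'+fn,c['img'][:,:,::-1])
    return c
def load(name): return pickle.load(open(f'{name}.pkl','rb'))
def px2w(c,uv,z):
    uv=np.array(uv,float).reshape(-1,1,2)
    d=np.array([c['k1'],0,0,0],float)
    n=cv2.undistortPoints(uv,np.array(c['K'],float),d).reshape(-1,2)
    T=np.array(c['world_from_camera']); r=np.c_[n,np.ones(len(n))]@T[:3,:3].T
    o=T[:3,3]; s=(np.asarray(z)-o[2])/r[:,2]
    return o+r*np.reshape(s,(-1,1))
def w2px(c,P):
    T=np.linalg.inv(np.array(c['world_from_camera'])); P=np.array(P,float).reshape(-1,3)
    p,_=cv2.projectPoints(P,cv2.Rodrigues(T[:3,:3])[0],T[:3,3],np.array(c['K'],float),np.array([c['k1'],0,0,0],float))
    return p.reshape(-1,2)
E
python3 - <<'E'
from h import *
for n in('scene','top'):
    c=snap(n,n+'0.png'); print(n,c['K'],c['k1'],np.round(c['world_from_camera'],3))
print(telemetry.state())
E
```

```text
scene [[424.65866134   0.         280.27958321]
 [  0.         424.65866134 200.20372102]
 [  0.           0.           1.        ]] -0.029418811205468024 [[-7.79000e-01 -4.43000e-01  4.44000e-01  3.37600e+01]
 [-6.27000e-01  5.37000e-01 -5.65000e-01  6.43777e+02]
 [ 1.20000e-02 -7.18000e-01 -6.96000e-01  8.79620e+02]
 [ 0.00000e+00  0.00000e+00  0.00000e+00  1.00000e+00]]
top [[429.60575884   0.         277.53577542]
 [  0.         429.60575884 212.33659439]
 [  0.           0.           1.        ]] -0.1266326529591618 [[-2.600000e-02 -9.950000e-01  1.010000e-01  4.056280e+02]
 [-1.000000e+00  2.600000e-02 -1.000000e-03 -9.147000e+00]
 [-2.000000e-03 -1.010000e-01 -9.950000e-01  1.365131e+03]
 [ 0.000000e+00  0.000000e+00  0.000000e+00  1.000000e+00]]
{'time': 0.1, 'joint_positions': array([-7.54579999e+01,  1.96329767e+01,  8.73705941e+01,  7.74281150e-04,
        7.30764721e+01, -8.36557483e+00]), 'dq': array([-0.04543101, -0.08859427, -0.14820913,  0.01146294,  0.02285945,
       -0.06020379]), 'tau': array([ 1.61874119e-03, -4.32005847e+01, -2.44693279e+01,  7.20303459e-02,
        5.26095985e-02, -5.39410462e-05]), 'tcp_pos': array([ 204.28297511, -483.2315139 ,  226.11673588]), 'orientation': array([-1.79920916e+02, -1.23778841e-02,  2.29073405e+01]), 'wrist_force': array([-1.09891902,  0.24868726,  0.29618046]), 'ft_torque': array([-6.24543501e-03,  1.51201845e-05, -2.04829637e-02]), 'gripper_force': 0.0, 'opening': 91.97746278057969}
```

View pics/top0.png

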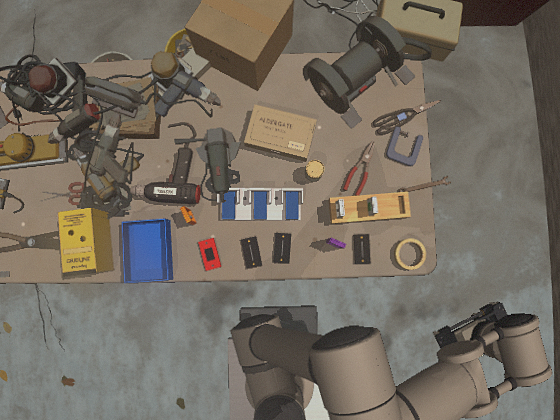

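View pics/scene0.png

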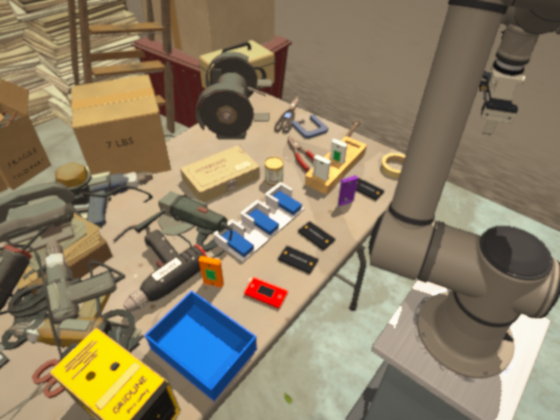

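Run:
```python
from h import *
c=load('top'); im=c['img'][150:280,110:440,::-1]
im=cv2.resize(im,None,fx=2.4,fy=2.4,interpolation=cv2.INTER_CUBIC); cv2.imwrite('pics/topz.png',im)
def rect(mask,off):
    n,l,s,ce=cv2.connectedComponentsWithStats(mask.astype(np.uint8))
    for i in range(1,n):
        if s[i,4]>60:
            pts=np.argwhere(l==i)[:,::-1]+np.array(off)
            print(i,s[i],cv2.minAreaRect(pts.astype(np.float32)))
hsv=cv2.cvtColor(c['img'],cv2.COLOR_RGB2HSV)
h,s,v=[hsv[:,:,i].astype(int) for i in range(3)]
y0,y1,x0,x1=180,285,110,440
sub=(slice(y0,y1),slice(x0,x1))
for nm,m in dict(black=v<60,blue=(h>100)&(h<125)&(s>120),red=((h<5)|(h>175))&(s>180)&(v>100),white=(s<50)&(v>190),wood=(h>12)&(h<25)&(s>110)&(v>150)).items():
    print(nm); 
    n,l,st,ce=cv2.connectedComponentsWithStats(m[sub].astype(np.uint8))
    for i in range(1,n):
        if st[i,4]>40:
            pts=(np.argwhere(l==i)[:,::-1]+[x0,y0]).astype(np.float32)
            b=cv2.minAreaRect(pts); z={'black':10,'blue':30,'red':14,'white':60,'wood':38}[nm]
            print(st[i,4],np.round(b[0],1),np.round(b[1],1),round(b[2],1),np.round(px2w(c,cv2.boxPoints(b),z)[:,:2]).tolist(),np.round(px2w(c,b[0],z)[0]))
```

```text
black
169 [169.3 199.2] [52.   7.1] 8.1 [[598.0, 422.0], [621.0, 419.0], [592.0, 251.0], [570.0, 254.0]] [595. 336.  10.]
181 [281.8 247.7] [15.3 29.1] 4.1 [[388.0, 8.0], [479.0, -1.0], [475.0, -49.0], [384.0, -40.0]] [431. -20.  10.]
140 [251.3 252.1] [29.2 14.9] 77.7 [[461.0, 108.0], [470.0, 62.0], [380.0, 44.0], [371.0, 90.0]] [420.  76.  10.]
49 [209.2 253.6] [10.8  7. ] 71.6 [[431.0, 225.0], [438.0, 204.0], [406.0, 193.0], [399.0, 214.0]] [418. 209.  10.]
44 [360.5 259. ] [ 8. 11.] 90.0 [[402.0, -251.0], [401.0, -286.0], [376.0, -285.0], [377.0, -250.0]] [ 389. -268.   10.]
blue
290 [228. 205.] [26. 12.] 90.0 [[610.0, 163.0], [609.0, 125.0], [527.0, 126.0], [528.0, 164.0]] [569. 145.  30.]
299 [260. 205.] [26. 12.] 90.0 [[608.0, 62.0], [607.0, 25.0], [525.0, 26.0], [526.0, 64.0]] [566.  44.  30.]
284 [291.5 205. ] [26. 11.] 90.0 [[605.0, -38.0], [604.0, -73.0], [522.0, -70.0], [523.0, -36.0]] [563. -54.  30.]
2206 [147.2 250.3] [61.3 48. ] 86.2 [[526.0, 487.0], [532.0, 332.0], [341.0, 320.0], [333.0, 473.0]] [433. 402.  30.]
red
305 [209.5 253.8] [29.2 15.1] 74.7 [[457.0, 242.0]
[... 316 characters left out ...]
] [31. 15.] 90.0 [[614.0, 20.0], [613.0, -26.0], [518.0, -23.0], [519.0, 23.0]] [566.  -1.  60.]
54 [292. 195.] [14. 20.] 90.0 [[613.0, -26.0], [612.0, -87.0], [568.0, -86.0], [570.0, -24.0]] [591. -56.  60.]
54 [374.9 204.5] [15.3  3.5] 84.3 [[578.0, -304.0], [579.0, -315.0], [532.0, -317.0], [531.0, -306.0]] [ 555. -310.   60.]
54 [341.6 207. ] [16.2  4.2] 84.8 [[574.0, -199.0], [575.0, -212.0], [525.0, -214.0], [524.0, -202.0]] [ 550. -207.   60.]
wood
1223 [369.7 206.8] [25.5 78.3] 85.3 [[584.0, -174.0], [598.0, -423.0], [517.0, -425.0], [504.0, -177.0]] [ 551. -298.   38.]
92 [187.1 213.7] [17.1  8.5] 66.8 [[564.0, 296.0], [574.0, 271.0], [524.0, 250.0], [514.0, 274.0]] [544. 273.  38.]
```

View pics/topz.png

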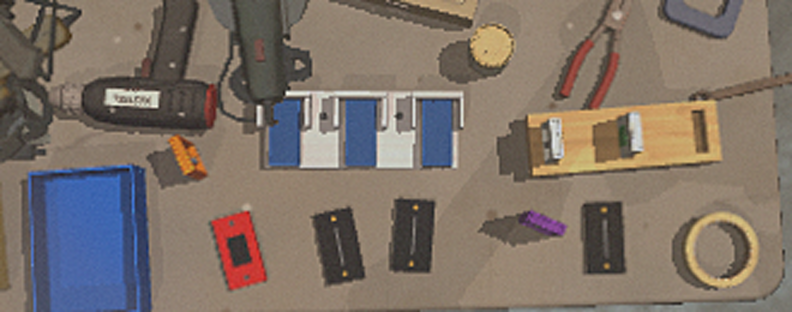

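>>> step_arm(
  series=[
    [0.06,-0.027,-0.018,8,0.5],
    [0.12,-0.054,-0.036,16,0.5],
    [0.18,-0.081,-0.054,23,0.5],
    [0.24,-0.108,-0.072,23,0.5],
    [0.29,-0.13,-0.09,23,0.5],
  ],
)

```text
time: 0.72
tcp_pos: [410.1, -261.6, 311.6]
orientation: [-180.0, 0.0, -0.1]
wrist_force: [0.7, -0.6, -0.0]
opening: 69.1
gripper_force: 0.0
```

```bash
cat >> h.py <<'E'
def go(x,y,z,yaw=None):
    s=telemetry.state(); p=s['tcp_pos']; a=np.radians(s['orientation'][2]); d=np.array([x,y,z])-p
    t=0 if yaw is None else (s['orientation'][2]-yaw+180)%360-180
    print('go',np.round([np.cos(a)*d[0]+np.sin(a)*d[1],np.sin(a)*d[0]-np.cos(a)*d[1],-d[2],t],1))
def st():
    s=telemetry.state(); print({k:np.round(s[k],1) for k in('time','tcp_pos','orientation','wrist_force','opening','gripper_force','joint_positions')})
E
python3 - <<'E'
from h import *
st(); c=snap('wrist','w1.png'); T=c['world_from_camera']; print(np.round(T,2),c['K'][0],c['k1'])
s=telemetry.state()['tcp_pos']; print(T[:3,3]-s)
t=load('top'); 
hsv=cv2.cvtColor(t['img'],cv2.COLOR_RGB2HSV); m=((hsv[:,:,0]>130)&(hsv[:,:,0]<160)&(hsv[:,:,1]>100)).astype(np.uint8)
n,l,sx,ce=cv2.connectedComponentsWithStats(m)
for i in range(1,n):
    if sx[i,4]>15:
        b=cv2.minAreaRect((np.argwhere(l==i)[:,::-1]).astype(np.float32)); print(b,np.round(px2w(t,cv2.boxPoints(b),95)).tolist(),np.round(px2w(t,cv2.boxPoints(b),50)).tolist())
E
```

```text
{'time': np.float64(0.7), 'tcp_pos': array([ 410.1, -261.6,  311.6]), 'orientation': array([-1.8e+02,  0.0e+00, -1.0e-01]), 'wrist_force': array([ 0.7, -0.6, -0. ]), 'opening': np.float64(69.1), 'gripper_force': np.float64(0.0), 'joint_positions': array([-41.6,  12.4,  83.9,  -0. ,  83.8,  48.5])}
[[-0.0000e+00 -9.7000e-01 -2.5000e-01  4.7650e+02]
 [-1.0000e+00  0.0000e+00  0.0000e+00 -2.6231e+02]
 [ 0.0000e+00  2.5000e-01 -9.7000e-01  4.6935e+02]
 [ 0.0000e+00  0.0000e+00  0.0000e+00  1.0000e+00]] [335.92728029   0.         281.93881102] -0.029087314928279064
[ 61.72159105  -5.37753332 155.08118321]
((336.6000061035156, 242.80003356933594), (16.099689483642578, 5.366562843322754), 26.56505012512207) [[444.0, -157.0, 95.0], [458.0, -165.0, 95.0], [435.0, -207.0, 95.0], [421.0, -199.0, 95.0]] [[445.0, -163.0, 50.0], [460.0, -171.0, 50.0], [437.0, -214.0, 50.0], [422.0, -206.0, 50.0]]
```

View pics/w1.png

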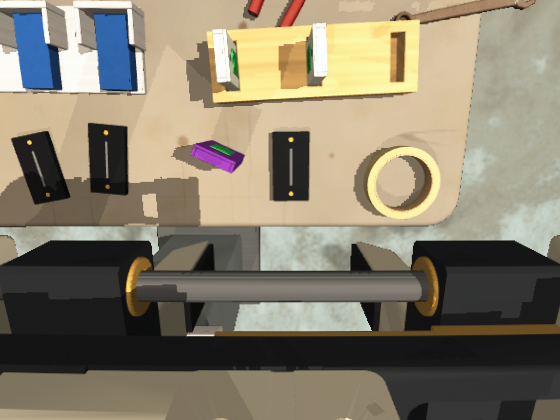

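```bash
cat >> h.py <<'E'
ZT=dict(black=10,blue=30,red=14,white=103,wood=38,purple=95)
def blobs(c,names,amin=150,roi=(0,235,0,560)):
    hsv=cv2.cvtColor(c['img'],cv2.COLOR_RGB2HSV); h,s,v=[hsv[:,:,i].astype(int) for i in range(3)]
    M=dict(black=v<62,blue=(h>100)&(h<125)&(s>120),red=((h<6)|(h>174))&(s>170)&(v>90),white=(s<40)&(v>200),wood=(h>12)&(h<28)&(s>110)&(v>140),purple=(h>130)&(h<160)&(s>100))
    r=slice(roi[0],roi[1]),slice(roi[2],roi[3])
    for nm in names:
        m=cv2.morphologyEx(M[nm][r].astype(np.uint8),cv2.MORPH_CLOSE,np.ones((3,3)))
        n,l,st_,ce=cv2.connectedComponentsWithStats(m)
        for i in range(1,n):
            if st_[i,4]<amin: continue
            b=cv2.minAreaRect((np.argwhere(l==i)[:,::-1]+[roi[2],roi[0]]).astype(np.float32))
            q=px2w(c,cv2.boxPoints(b),ZT[nm])[:,:2]; e=q-np.roll(q,-1,0); L=np.linalg.norm(e,axis=1); k=np.argmax(L)
            print(nm,st_[i,4],'px',np.round(b[0]),'ctr',np.round(q.mean(0),1),'size',np.round(sorted(L[:2]),1),'long dir',round(float(np.degrees(np.arctan2(e[k,1],e[k,0]))+90)%180-90,1))
E
python3 - <<'E'
from h import *
c=load('wrist'); blobs(c,['black','blue','wood','purple','white'])
E
```

```text
black 2483 px [108. 158.] ctr [430.6 -23.3] size [51.9 97.9] long dir -6.9
black 2470 px [ 41. 168.] ctr [418.7  72.7] size [54.3 98.2] long dir 9.4
black 2224 px [290. 166.] ctr [ 420.5 -274. ] size [46.7 91.5] long dir 1.0
blue 2614 px [37. 50.] ctr [565.4  38. ] size [49.9 91. ] long dir -1.9
blue 2686 px [116.  51.] ctr [562.5 -59.6] size [45.5 90.7] long dir -1.3
wood 658 px [395.  51.] ctr [ 560.4 -397.8] size [36.7 71.8] long dir 24.5
wood 2721 px [263.  61.] ctr [ 549.6 -239.2] size [ 76.  129.9] long dir -81.7
purple 864 px [217. 155.] ctr [ 443.8 -190.3] size [24.8 53.6] long dir 64.7
white 539 px [24. 21.] ctr [579.2  -3. ] size [39.1 50.4] long dir 88.7
white 2823 px [94. 46.] ctr [553.5 -71.8] size [77.3 86.9] long dir -8.6
white 709 px [320.  50.] ctr [ 549.3 -300.3] size [12.9 49.8] long dir 1.6
white 708 px [221.  55.] ctr [ 544.4 -200.8] size [13.6 49.7] long dir 3.0
white 829 px [12. 68.] ctr [535.3  17.4] size [26.5 46.4] long dir -10.9
white 283 px [140.  72.] ctr [ 528.4 -116.4] size [13.1 40.3] long dir -13.3
white 308 px [473. 161.] ctr [ 437.6 -472.1] size [21.4 26.1] long dir -1.4
white 929 px [531. 219.] ctr [ 371.6 -549.7] size [36.9 66. ] long dir 89.8
white 216 px [ 82. 230.] ctr [358.4 -31.6] size [ 8.6 34.2] long dir -89.9
white 222 px [278. 230.] ctr [ 358.5 -257.2] size [ 8.4 37.6] long dir 90.0
white 187 px [323. 230.] ctr [ 358.5 -309.3] size [ 8.4 34.3] long dir 89.9
```

Run:
```python
from h import *
st(); go(377,-273,110,0.8); go(377,-273,3,.8)
```

```text
{'time': np.float64(0.8), 'tcp_pos': array([ 414.8, -256.9,  314.3]), 'orientation': array([-179.9,   -0.3,    0.2]), 'wrist_force': array([1.4, 5.1, 2. ]), 'opening': np.float64(68.8), 'gripper_force': np.float64(0.0), 'joint_positions': array([-41. ,  12.3,  83.6,   0.3,  83.9,  48.8])}
go [-37.8  15.9 204.3  -0.6]
go [-37.8  15.9 311.3  -0.6]
```

>>> step_arm(
  series=[
    [-0.011,0.006,0.05,0,0.52],
    [-0.022,0.011,0.1,-0.9,0.52],
    [-0.033,0.017,0.15,-0.9,0.52],
    [-0.044,0.022,0.2,-0.9,0.52],
    [-0.044,0.022,0.207,-0.9,0.52],
  ],
)

```text
time: 1.4
tcp_pos: [363.0, -283.9, 101.8]
orientation: [-179.7, 0.3, 0.7]
wrist_force: [-0.1, 0.3, 0.5]
opening: 69.8
gripper_force: 0.0
```

>>> step_arm(
  series=[
    [0,0,0.0,0,0.52],
    [0,0,0,0,0.52],
  ],
)

```text
time: 1.65
tcp_pos: [366.5, -286.2, 106.2]
orientation: [179.8, -0.1, 0.8]
wrist_force: [0.3, -0.5, 0.2]
opening: 69.9
gripper_force: 0.0
```

Run:
```python
from h import *
st(); go(377,-273,3,.8)
c=snap('wrist'); blobs(c,['black','purple'],roi=(0,260,100,500))
im=c['img'][:,:,::-1]; cv2.imwrite('pics/w2.png',im)
```

```text
{'time': np.float64(1.6), 'tcp_pos': array([ 366.5, -286.2,  106.2]), 'orientation': array([ 1.798e+02, -1.000e-01,  8.000e-01]), 'wrist_force': array([ 0.3, -0.5,  0.2]), 'opening': np.float64(69.9), 'gripper_force': np.float64(0.0), 'joint_positions': array([-47.4,  21.6, 106.2,   0. ,  52. ,  41.7])}
go [ 10.7 -13.1 103.2   0. ]
black 7966 px [265. 139.] ctr [ 419.9 -273.8] size [48.4 92.7] long dir -1.2
black 923 px [126. 250.] ctr [ 332.9 -161. ] size [15.7 41.5] long dir -88.9
black 1584 px [456. 250.] ctr [ 336.7 -429.9] size [15.9 70. ] long dir -89.5
black 155 px [205. 252.] ctr [ 332.7 -225.6] size [11.3 12.9] long dir -2.8
purple 2454 px [137. 124.] ctr [ 432. -215.] size [20.2 40.6] long dir 78.9
```

View pics/w2.png

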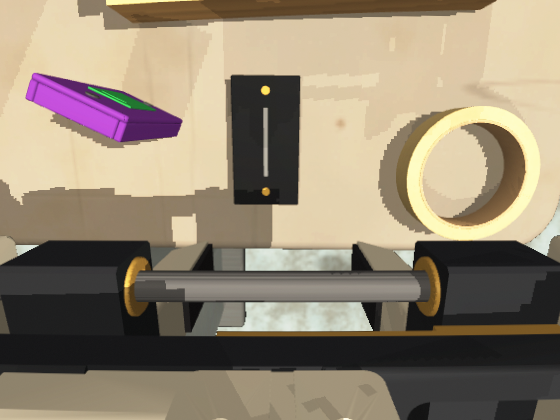

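Run:
```python
from h import *
c=load('wrist'); 
for u in [(122,122),(33,75),(28,98),(118,141),(178,134),(181,122)]:
    print(u,px2w(c,u,0)[0].round(),px2w(c,u,95)[0].round())
go(377,-274,100,.4);go(377,-274,3,.4)
```

```text
(122, 122) [ 433. -164.    0.] [ 433. -207.   95.]
(33, 75) [467. -99.   0.] [ 455. -166.   95.]
(28, 98) [451. -93.   0.] [ 444. -162.   95.]
(118, 141) [ 419. -159.    0.] [ 424. -205.   95.]
(178, 134) [ 425. -206.    0.] [ 427. -235.   95.]
(181, 122) [ 434. -209.    0.] [ 433. -237.   95.]
go [ 10.8 -12.    6.1   0.4]
go [ 10.8 -12.  103.1   0.4]
```

>>> step_arm(
  series=[
    [0.0125,-0.012,0.02,0.4,0.52],
    [0.0125,-0.012,0.05,0.4,0.52],
    [0.0125,-0.012,0.08,0.4,0.52],
    [0.0125,-0.012,0.103,0.4,0.52],
    [0.0125,-0.012,0.103,0.4,0.52],
  ],
)

```text
time: 2.33
tcp_pos: [378.3, -273.5, 1.7]
orientation: [180.0, -0.0, 0.4]
wrist_force: [-0.2, 0.0, -0.1]
opening: 69.9
gripper_force: 0.0
```

>>> step_arm(
  series=[
    [0,0,0,0,0.52],
    [0,0,0,0,0.0],
    [0,0,0,0,-0.2],
    [0,0,0,0,-0.2],
    [0,0,0,0,-0.2],
  ],
)

```text
time: 2.95
tcp_pos: [377.7, -273.3, 1.7]
orientation: [180.0, -0.0, 0.4]
wrist_force: [-0.2, 0.3, 4.3]
opening: 49.5
gripper_force: 30.0
```

>>> step_arm(
  series=[
    [0,0,-0.06,0,-0.2],
    [0,0,-0.12,0,-0.2],
    [0.01,-0.05,-0.15,2,-0.2],
    [0.025,-0.105,-0.17,2,-0.2],
    [0.04,-0.16,-0.19,2,-0.2],
  ],
)

```text
time: 3.58
tcp_pos: [416.4, -111.4, 192.1]
orientation: [180.0, -0.0, -1.7]
wrist_force: [0.5, -0.8, -0.6]
opening: 49.7
gripper_force: 30.0
```

>>> step_arm(
  series=[
    [0.012,-0.05,-0.004,0,-0.2],
    [0.024,-0.1,-0.008,0,-0.2],
    [0.024,-0.1,-0.008,0,-0.2],
    [0.024,-0.1,-0.008,0,-0.2],
  ],
)

```text
time: 4.08
tcp_pos: [442.8, -13.9, 199.0]
orientation: [180.0, 0.0, -1.5]
wrist_force: [-0.6, -0.7, -0.5]
opening: 49.4
gripper_force: 30.0
```

Run:
```python
from h import *
st(); c=snap('wrist','w3.png'); blobs(c,['blue'])
```

```text
{'time': np.float64(4.1), 'tcp_pos': array([442.8, -13.9, 199. ]), 'orientation': array([180. ,   0. ,  -1.5]), 'wrist_force': array([-0.6, -0.7, -0.5]), 'opening': np.float64(49.4), 'gripper_force': np.float64(30.0), 'joint_positions': array([-11.7,  12.6, 101.9,  -0. ,  65.5,  79.9])}
blue 4045 px [214.  60.] ctr [566.1  43.7] size [40.6 87.1] long dir -3.4
blue 2751 px [323.  59.] ctr [564.  -55.1] size [39.1 86.5] long dir -1.3
blue 4665 px [109.  60.] ctr [569.4 140.2] size [45.2 89.9] long dir -1.4
```

View pics/w3.png

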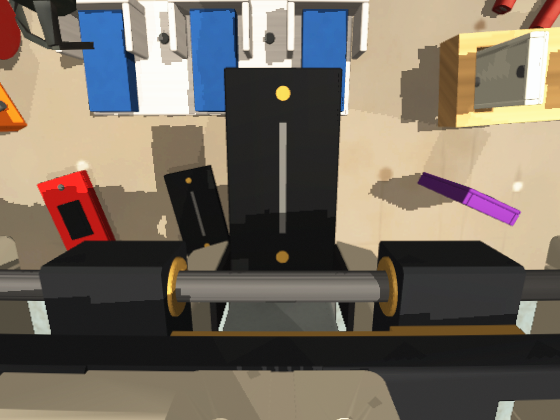

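>>> step_arm(
  series=[
    [0.035,0.02,0.03,0,-0.2],
    [0.0733,0.0385,0.06,0,-0.2],
    [0.0733,0.0385,0.1,0,-0.2],
    [0.0733,0.0385,0.129,0,-0.2],
    [0.0733,0.0385,0.129,0,-0.2],
  ],
)

```text
time: 4.75
tcp_pos: [513.4, -55.3, 68.3]
orientation: [-179.9, 0.3, -1.7]
wrist_force: [-0.5, -0.1, -0.5]
opening: 49.4
gripper_force: 30.0
```

Run:
```python
from h import *
st(); go(515.1,-54.3,32.2,-1.6)
c=snap('wrist','w4.png'); blobs(c,['blue'],amin=60,roi=(0,235,0,560))
```

```text
{'time': np.float64(4.8), 'tcp_pos': array([513.4, -55.3,  68.3]), 'orientation': array([-179.9,    0.3,   -1.7]), 'wrist_force': array([-0.5, -0.1, -0.5]), 'opening': np.float64(49.4), 'gripper_force': np.float64(30.0), 'joint_positions': array([-14.7,  29.5, 100. ,  -0. ,  50.8,  77.1])}
go [ 1.7 -1.1 36.1 -0.1]
blue 10873 px [113. 148.] ctr [566.9  40.5] size [43.9 89.3] long dir -1.7
blue 511 px [  6. 184.] ctr [549.6 109.5] size [ 7.3 44.3] long dir -13.8
```

View pics/w4.png

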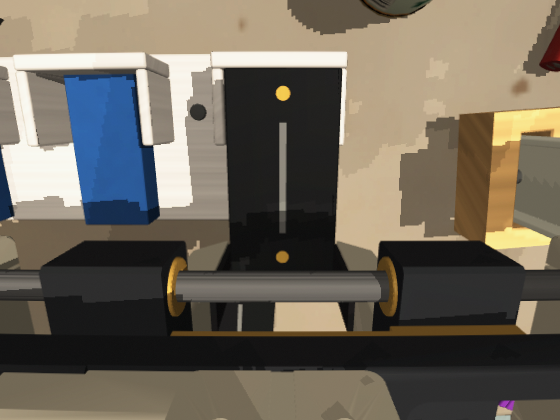

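>>> step_arm(
  series=[
    [0,0,0.015,0,-0.2],
    [0,0,0.03,0,-0.2],
    [0,0,0.036,0,-0.2],
    [0,0,0.036,0,-0.2],
  ],
)

```text
time: 5.3
tcp_pos: [515.1, -54.0, 33.9]
orientation: [-180.0, 0.1, -1.6]
wrist_force: [-0.2, 0.6, -0.9]
opening: 49.5
gripper_force: 30.0
```

>>> step_arm(
  series=[
    [0,0,0.0,0,0.4],
    [0,0,0.0,0,0.5],
    [0,0,0.0,0,0.5],
  ],
)

```text
time: 5.68
tcp_pos: [515.6, -54.2, 34.7]
orientation: [180.0, -0.0, -1.6]
wrist_force: [0.2, 0.7, -0.5]
opening: 68.2
gripper_force: 0.0
```

>>> step_arm(
  series=[
    [0,0,-0.05,0,0.5],
    [0,0,-0.1,0,0.5],
    [-0.05,0,-0.12,0,0.5],
    [-0.07,0,-0.12,0,0.5],
    [-0.07,0,-0.12,0,0.5],
  ],
)

```text
time: 6.3
tcp_pos: [444.6, -52.1, 155.0]
orientation: [180.0, -0.0, -1.6]
wrist_force: [0.9, -0.0, 0.2]
opening: 68.8
gripper_force: 0.0
```

Run:
```python
from h import *
ZT['black']=40
st(); c=snap('wrist'); blobs(c,['black','blue'],amin=1000,roi=(0,235,0,560))
ZT['black']=10;blobs(c,['black'],amin=1000,roi=(0,235,0,560))
```

```text
{'time': np.float64(6.3), 'tcp_pos': array([444.6, -52.1, 155. ]), 'orientation': array([180. ,  -0. ,  -1.6]), 'wrist_force': array([ 0.9, -0. ,  0.2]), 'opening': np.float64(68.8), 'gripper_force': np.float64(0.0), 'joint_positions': array([-16.5,  16.1, 105.1,  -0. ,  58.8,  75.1])}
black 7700 px [282.  62.] ctr [554.9 -55.9] size [49.6 88.9] long dir -0.3
black 3636 px [250. 198.] ctr [451.2 -26.4] size [43.9 62.4] long dir -6.0
black 3087 px [142. 210.] ctr [444.   64.9] size [48.4 55.1] long dir 6.5
blue 6027 px [37. 57.] ctr [568.1 138.6] size [48.7 90.4] long dir -0.8
blue 6220 px [158.  56.] ctr [564.3  41.7] size [42.5 86. ] long dir -1.8
black 7700 px [282.  62.] ctr [559.8 -56. ] size [55.  98.7] long dir -0.3
black 3636 px [250. 198.] ctr [444.7 -23.3] size [48.7 69.2] long dir -6.0
black 3087 px [142. 210.] ctr [436.7  78.1] size [53.7 61.1] long dir 6.5
```

>>> step_arm(
  series=[
    [-0.022,-0.016,0.04,4.4,0.4],
    [-0.0445,-0.032,0.095,4.4,0.4],
    [-0.0445,-0.032,0.095,4.4,0.4],
    [-0.0445,-0.032,0.095,4.4,0.4],
    [-0.0445,-0.032,0.095,4.4,0.4],
  ],
)

```text
time: 6.98
tcp_pos: [404.1, -19.7, 60.6]
orientation: [180.0, -0.2, -6.0]
wrist_force: [-0.7, -0.8, -0.7]
opening: 64.3
gripper_force: 0.0
```

Run:
```python
from h import *
st(); c=snap('wrist'); blobs(c,['black'],amin=2000,roi=(0,235,0,560))
```

```text
{'time': np.float64(7.0), 'tcp_pos': array([404.1, -19.7,  60.6]), 'orientation': array([180. ,  -0.2,  -6. ]), 'wrist_force': array([-0.7, -0.8, -0.7]), 'opening': np.float64(64.3), 'gripper_force': np.float64(0.0), 'joint_positions': array([-13.7,  21. , 117.9,  -0. ,  40.9,  82.3])}
black 3852 px [327.  21.] ctr [524.2 -58.6] size [21.9 57. ] long dir 84.3
black 8969 px [278. 173.] ctr [439.6 -22. ] size [48.4 76.6] long dir -7.7
black 6594 px [125. 199.] ctr [433.8  77.7] size [52.1 65.4] long dir 7.2
```

>>> step_arm(
  series=[
    [0,-0.0015,0.03,1,0.4],
    [0,-0.0015,0.0585,1,0.4],
    [0,-0.0015,0.0585,1,0.4],
    [0,-0.0015,0.0585,1,0.4],
  ],
)

```text
time: 7.52
tcp_pos: [403.0, -17.9, 1.4]
orientation: [180.0, -0.1, -7.0]
wrist_force: [0.9, -0.1, -0.2]
opening: 64.4
gripper_force: 0.0
```

>>> step_arm(
  series=[
    [0,0,0,0,-0.2],
    [0,0,0,0,-0.2],
    [0,0,0,0,-0.2],
    [0,0,0,0,-0.2],
  ],
)

```text
time: 8.02
tcp_pos: [402.3, -17.6, 1.2]
orientation: [180.0, -0.1, -7.0]
wrist_force: [-1.0, -0.6, 5.1]
opening: 49.5
gripper_force: 29.9
```

>>> step_arm(
  series=[
    [0,0,-0.055,0,-0.2],
    [0.04,-0.026,-0.08,-2,-0.2],
    [0.08,-0.052,-0.08,-5.4,-0.2],
    [0.1211,-0.0782,-0.078,-5.4,-0.2],
    [0.1211,-0.0782,-0.074,-5.4,-0.2],
  ],
)

```text
time: 8.65
tcp_pos: [534.0, 46.7, 74.5]
orientation: [-180.0, -0.1, -1.5]
wrist_force: [-0.6, 0.1, -0.5]
opening: 49.7
gripper_force: 29.9
```

>>> step_arm(
  series=[
    [0,0,0.0,0,-0.2],
    [0,0,0,0,-0.2],
  ],
)

```text
time: 8.9
tcp_pos: [530.5, 45.0, 74.6]
orientation: [180.0, 0.1, -1.6]
wrist_force: [0.5, -0.3, -0.3]
opening: 49.4
gripper_force: 29.9
```

Run:
```python
from h import *
st(); go(532.1,45.2,32.5,-1.6); snap('wrist','w5.png')
```

```text
{'time': np.float64(8.9), 'tcp_pos': array([530.5,  45. ,  74.6]), 'orientation': array([ 1.8e+02,  1.0e-01, -1.6e+00]), 'wrist_force': array([ 0.5, -0.3, -0.3]), 'opening': np.float64(49.4), 'gripper_force': np.float64(29.9), 'joint_positions': array([-3.4, 30.2, 97.3, -0. , 52.6, 88.2])}
go [ 1.6 -0.2 42.1 -0. ]
```

View pics/w5.png

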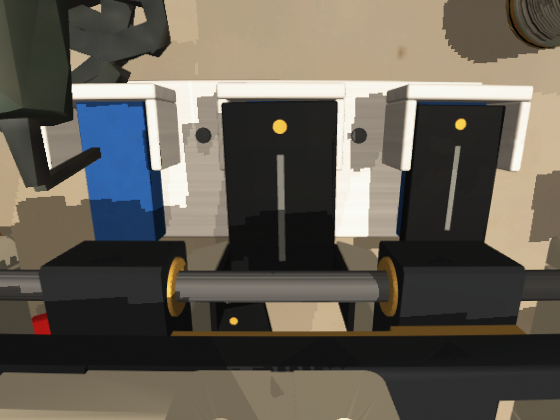

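>>> step_arm(
  series=[
    [0.001,0,0.015,0,-0.2],
    [0.001,0,0.03,0,-0.2],
    [0.001,0,0.042,0,-0.2],
    [0.001,0,0.042,0,-0.2],
  ],
)

```text
time: 9.45
tcp_pos: [532.1, 45.4, 31.6]
orientation: [-180.0, 0.1, -1.6]
wrist_force: [0.1, -0.3, -0.8]
opening: 49.7
gripper_force: 30.0
```

>>> step_arm(
  series=[
    [0,0,0.0,0,0.35],
    [0,0,0.0,0,0.4],
    [0,0,0.0,0,0.4],
  ],
)

```text
time: 9.82
tcp_pos: [532.8, 45.4, 33.0]
orientation: [180.0, -0.0, -1.6]
wrist_force: [-0.3, 0.3, 0.9]
opening: 63.9
gripper_force: 0.0
```

>>> step_arm(
  series=[
    [0,0,-0.05,0,0.4],
    [0,0,-0.1,0,0.4],
    [-0.05,-0.015,-0.09,0,0.4],
    [-0.1,-0.03,-0.08,0,0.4],
    [-0.12,-0.03,-0.08,0,0.4],
  ],
)

```text
time: 10.45
tcp_pos: [410.2, 79.5, 112.5]
orientation: [180.0, 0.1, -1.5]
wrist_force: [0.2, -0.9, 0.4]
opening: 64.6
gripper_force: 0.0
```

Run:
```python
from h import *
ZT['black']=40
st(); c=snap('wrist'); blobs(c,['black','blue'],amin=1000,roi=(0,235,0,560))
ZT['black']=10;blobs(c,['black','red'],amin=1000,roi=(0,235,0,560))
```

```text
{'time': np.float64(10.4), 'tcp_pos': array([410.2,  79.5, 112.5]), 'orientation': array([ 1.8e+02,  1.0e-01, -1.5e+00]), 'wrist_force': array([ 0.2, -0.9,  0.4]), 'opening': np.float64(64.6), 'gripper_force': np.float64(0.0), 'joint_positions': array([  0.4,  16.9, 112.4,   0. ,  50.8,  91.9])}
black 4947 px [332.  33.] ctr [531.   44.6] size [38.3 48.6] long dir 88.8
black 5603 px [484.  34.] ctr [529.  -52.1] size [40.5 58.9] long dir 89.4
black 5691 px [282. 189.] ctr [431.3  78.3] size [43.1 72.8] long dir 7.6
black 1509 px [118. 207.] ctr [422.6 195. ] size [22.6 36.6] long dir 13.3
blue 3596 px [178.  28.] ctr [539.5 143.5] size [33.  43.9] long dir 88.1
black 4947 px [332.  33.] ctr [538.   40.4] size [43.3 55. ] long dir 88.8
black 5603 px [484.  34.] ctr [535.8 -69. ] size [45.7 66.6] long dir 89.4
black 5691 px [282. 189.] ctr [425.3  78.4] size [48.7 82.3] long dir 7.6
black 1509 px [118. 207.] ctr [415.5 210.4] size [25.5 41.3] long dir 13.3
red 4415 px [117. 195.] ctr [424.6 207.6] size [54.1 80.8] long dir 11.6
```

>>> step_arm(
  series=[
    [-0.01,0.004,0.02,-5,0.4],
    [-0.0184,0.0074,0.055,-10.5,0.4],
    [-0.0184,0.0074,0.085,-10.5,0.4],
    [-0.0184,0.0074,0.11,-10.5,0.4],
    [-0.0184,0.0074,0.1105,-10.5,0.4],
  ],
)

```text
time: 11.12
tcp_pos: [395.5, 71.7, 1.4]
orientation: [-180.0, 0.0, 8.9]
wrist_force: [-0.9, -0.8, -0.4]
opening: 64.6
gripper_force: 0.0
```

>>> step_arm(
  series=[
    [0,0,0,0,0.4],
    [0,0,0,0,-0.2],
    [0,0,0,0,-0.2],
    [0,0,0,0,-0.2],
    [0,0,0,0,-0.2],
  ],
)

```text
time: 11.75
tcp_pos: [395.3, 71.8, 2.7]
orientation: [180.0, -0.1, 8.9]
wrist_force: [0.5, 0.9, 6.3]
opening: 49.8
gripper_force: 29.8
```

>>> step_arm(
  series=[
    [0,0,-0.06,0,-0.2],
    [0.03,-0.014,-0.1,5,-0.2],
    [0.07,-0.035,-0.137,10.5,-0.2],
    [0.1148,-0.0562,-0.137,10.5,-0.2],
    [0.1148,-0.0562,-0.137,10.5,-0.2],
  ],
)

```text
time: 12.38
tcp_pos: [501.7, 146.7, 139.3]
orientation: [-180.0, -0.1, -1.5]
wrist_force: [-0.7, -0.6, -1.4]
opening: 49.6
gripper_force: 29.9
```

>>> step_arm(
  series=[
    [0,0,0.0,0,-0.2],
    [0,0,0,0,-0.2],
  ],
)

```text
time: 12.62
tcp_pos: [498.6, 144.6, 138.9]
orientation: [180.0, 0.1, -1.6]
wrist_force: [0.7, 0.3, -2.0]
opening: 49.8
gripper_force: 29.9
```

Run:
```python
from h import *
st(); go(538.7,145.1,75,-1.6);go(538.7,145.1,32.5,-1.6); snap('wrist','w6.png')
```

```text
{'time': np.float64(12.6), 'tcp_pos': array([498.6, 144.6, 138.9]), 'orientation': array([ 1.8e+02,  1.0e-01, -1.6e+00]), 'wrist_force': array([ 0.7,  0.3, -2. ]), 'opening': np.float64(49.8), 'gripper_force': np.float64(29.9), 'joint_positions': array([ 7.7, 24.1, 95.5, -0. , 60.5, 99.3])}
go [40.1 -1.6 63.9 -0. ]
go [ 40.1  -1.6 106.4  -0. ]
```

View pics/w6.png

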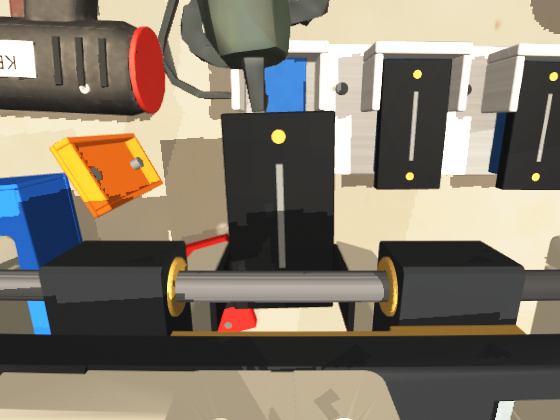

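Run:
```python
from h import *
t=load('top'); c6=load('wrist'); s=c6  # w6
# reconstruct w5 camera: same offset
T6=np.array(c6['world_from_camera']); s6=np.array([498.6,144.6,138.9]); s5=np.array([530.5,45.0,74.6])
c5=dict(c6); T5=T6.copy(); T5[:3,3]+=s5-s6; c5['world_from_camera']=T5
for z in (0,20,40,60,80,100,130): print(z,px2w(t,(219.2,199.5),z)[0].round(),px2w(c5,(38,188),z)[0].round(),'w6 nozzle',px2w(c6,(257,105),z)[0].round(), 'wide end', px2w(c6,(255,60),z)[0].round())
im=cv2.resize(t['img'][165:230,180:280,::-1],None,fx=5,fy=5,interpolation=cv2.INTER_CUBIC)
im2=cv2.resize(c6['img'][0:120,160:360,::-1],None,fx=2.5,fy=2.5,interpolation=cv2.INTER_CUBIC)
cv2.imwrite('pics/z.png',np.vstack([im,im2]))
```

```text
0 [591. 176.   0.] [558. 217.   0.] w6 nozzle [581. 163.   0.] wide end [617. 163.   0.]
20 [588. 174.  20.] [562. 202.  20.] w6 nozzle [580. 161.  20.] wide end [613. 161.  20.]
40 [586. 171.  40.] [565. 187.  40.] w6 nozzle [579. 160.  40.] wide end [610. 160.  40.]
60 [583. 168.  60.] [568. 172.  60.] w6 nozzle [578. 159.  60.] wide end [606. 159.  60.]
80 [580. 165.  80.] [572. 157.  80.] w6 nozzle [577. 157.  80.] wide end [603. 157.  80.]
100 [577. 163. 100.] [575. 142. 100.] w6 nozzle [576. 156. 100.] wide end [599. 156. 100.]
130 [573. 159. 130.] [580. 120. 130.] w6 nozzle [574. 154. 130.] wide end [594. 154. 130.]
```

View pics/z.png

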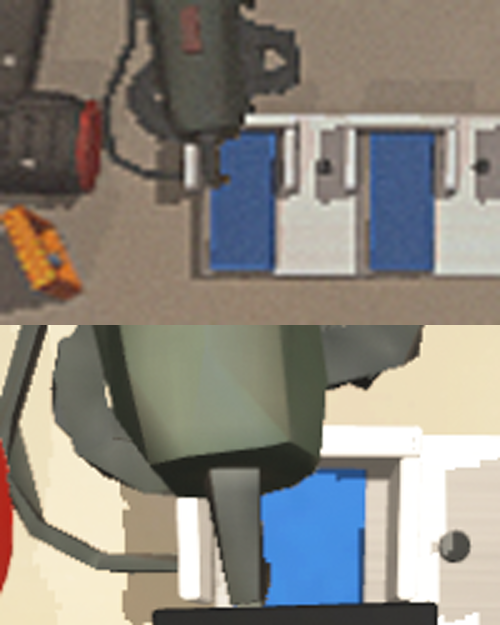

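>>> step_arm(
  series=[
    [-0.0317,-0.0016,0,0,-0.2],
    [-0.0317,-0.0016,0.05,0,-0.2],
    [-0.0317,-0.0016,0.1,0,-0.2],
    [-0.0317,-0.0016,0.1044,0,-0.2],
    [-0.0317,-0.0016,0.1044,0,-0.2],
  ],
)

```text
time: 13.3
tcp_pos: [468.6, 147.5, 36.0]
orientation: [-180.0, -0.0, -1.6]
wrist_force: [0.7, 0.7, -0.5]
opening: 49.3
gripper_force: 29.9
```

>>> step_arm(
  series=[
    [0,0,0,0,-0.2],
    [0,0,0,0,-0.2],
  ],
)

```text
time: 13.55
tcp_pos: [468.9, 147.7, 36.3]
orientation: [-180.0, -0.2, -1.6]
wrist_force: [0.7, 0.6, -0.0]
opening: 49.5
gripper_force: 29.9
```

Run:
```python
from h import *
st(); go(525,145.4,34.5,-1.6)
c=snap('wrist'); blobs(c,['blue'],amin=500)
```

```text
{'time': np.float64(13.6), 'tcp_pos': array([468.9, 147.7,  36.3]), 'orientation': array([-180. ,   -0.2,   -1.6]), 'wrist_force': array([ 0.7,  0.6, -0. ]), 'opening': np.float64(49.5), 'gripper_force': np.float64(29.9), 'joint_positions': array([  8.6,  30.3, 105.8,  -0. ,  43.8, 100.2])}
go [56.1  0.8  1.8  0. ]
blue 9290 px [282.  56.] ctr [564.7 144.5] size [38.7 47.6] long dir 0.1
blue 859 px [441.  86.] ctr [549.8  70.9] size [ 3.7 49.4] long dir -1.1
```

>>> step_arm(
  series=[
    [0.01,0.0005,0.001,0,-0.2],
    [0.022,0.0005,0.001,0,-0.2],
    [0.034,0.0005,0.001,0,-0.2],
    [0.046,0.0005,0.001,0,-0.2],
    [0.056,0.0005,0.001,0,-0.2],
  ],
)

```text
time: 14.22
tcp_pos: [524.9, 145.5, 33.8]
orientation: [180.0, 0.0, -1.6]
wrist_force: [-0.6, 0.4, -0.8]
opening: 49.4
gripper_force: 29.9
```

>>> step_arm(
  series=[
    [0,0,0.003,0,-0.2],
    [0,0,0.003,0,0.35],
    [0,0,0.003,0,0.4],
    [0,0,0.003,0,0.4],
  ],
)

```text
time: 14.72
tcp_pos: [523.6, 145.6, 30.7]
orientation: [180.0, 0.0, -1.6]
wrist_force: [-0.2, -0.1, 0.7]
opening: 64.3
gripper_force: 0.0
```

>>> step_arm(
  series=[
    [-0.009,0,-0.002,0,0.4],
    [-0.018,0,-0.002,0,0.4],
    [-0.018,0,-0.002,0,-0.2],
    [-0.018,0,-0.002,0,-0.2],
    [-0.018,0,-0.002,0,-0.2],
  ],
)

```text
time: 15.35
tcp_pos: [506.1, 146.1, 33.0]
orientation: [-180.0, -0.0, -1.6]
wrist_force: [-1.5, 1.0, 1.3]
opening: 49.1
gripper_force: 30.0
```

Run:
```python
from h import *
st(); go(522,145.6,34,-1.6)
c=snap('wrist','w7.png'); blobs(c,['blue'],amin=200)
```

```text
{'time': np.float64(15.4), 'tcp_pos': array([506.1, 146.1,  33. ]), 'orientation': array([-180. ,   -0. ,   -1.6]), 'wrist_force': array([-1.5,  1. ,  1.3]), 'opening': np.float64(49.1), 'gripper_force': np.float64(30.0), 'joint_positions': array([  7.8,  33.3, 100.2,   0. ,  46.5,  99.4])}
go [15.9  0.1 -1.   0. ]
blue 2134 px [289.  46.] ctr [605.9 139.6] size [13.1 32.4] long dir 88.5
blue 727 px [434. 167.] ctr [550.1  70.8] size [ 3.9 45.2] long dir -1.4
```

View pics/w7.png

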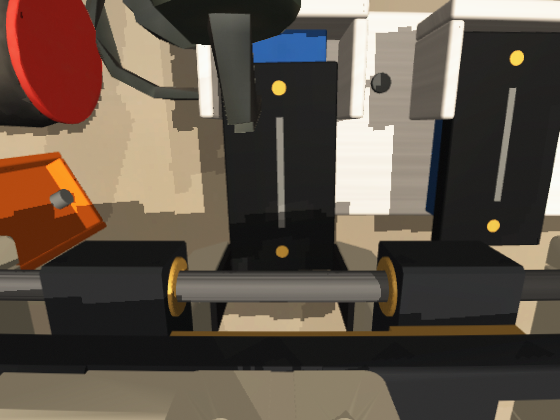

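>>> step_arm(
  series=[
    [0.005,0,0,0,-0.2],
    [0.01,0,0,0,-0.2],
    [0.0145,0,0,0,-0.2],
    [0.0145,0,0,0,-0.2],
  ],
)

```text
time: 15.9
tcp_pos: [520.7, 145.6, 33.1]
orientation: [180.0, 0.0, -1.6]
wrist_force: [-3.4, 0.4, 5.6]
opening: 48.8
gripper_force: 30.0
```

>>> step_arm(
  series=[
    [0,0,0.0,0,0.3],
    [0,0,0.0,0,0.4],
    [0,0,0.0,0,0.4],
    [-0.05,0,0,0,0.4],
    [-0.06,0,0,0,0.4],
  ],
)

```text
time: 16.52
tcp_pos: [457.3, 147.3, 32.5]
orientation: [180.0, 0.2, -1.6]
wrist_force: [0.3, 0.2, -0.5]
opening: 64.5
gripper_force: 0.0
```

>>> step_arm(
  series=[
    [-0.03,0,-0.05,0,0.4],
    [-0.03,0,-0.1,0,0.4],
    [-0.03,0,-0.1,0,0.4],
  ],
)

```text
time: 16.9
tcp_pos: [433.6, 148.7, 136.6]
orientation: [-179.9, -0.5, -1.6]
wrist_force: [-0.2, -0.1, 0.2]
opening: 64.2
gripper_force: 0.0
```

Run:
```python
from h import *
ZT['black']=40
st(); c=snap('wrist','w8.png'); blobs(c,['blue','black'],amin=200)
```

```text
{'time': np.float64(16.9), 'tcp_pos': array([433.6, 148.7, 136.6]), 'orientation': array([-179.9,   -0.5,   -1.6]), 'wrist_force': array([-0.2, -0.1,  0.2]), 'opening': np.float64(64.2), 'gripper_force': np.float64(0.0), 'joint_positions': array([  9.3,  18.3, 105.4,  -0. ,  55.8, 100.9])}
blue 733 px [514.  56.] ctr [546.  -27.5] size [ 7.9 52.3] long dir -1.1
blue 10031 px [ 43. 162.] ctr [474.6 338.8] size [ 67.5 114.5] long dir -12.8
black 3015 px [71. 12.] ctr [581.7 291.7] size [ 15.3 100.6] long dir 87.3
black 6656 px [281.  50.] ctr [550.4 145.7] size [49.2 66.4] long dir -2.9
black 7088 px [422.  52.] ctr [547.2  45.8] size [51.9 71.2] long dir 1.4
black 4678 px [532.  53.] ctr [545.6 -34. ] size [38.6 72.2] long dir 8.5
black 881 px [212. 222.] ctr [427.7 203.3] size [22.4 28.4] long dir 13.1
```

>>> step_arm(
  series=[
    [-0.008,-0.03,0.02,-8,0.52],
    [-0.0163,-0.0589,0.055,-15.6,0.52],
    [-0.0163,-0.0589,0.09,-15.6,0.52],
    [-0.0163,-0.0589,0.09,-15.6,0.52],
  ],
)

```text
time: 17.45
tcp_pos: [413.6, 206.9, 40.0]
orientation: [180.0, 0.4, 14.0]
wrist_force: [-0.0, -0.5, 0.8]
opening: 69.8
gripper_force: 0.0
```

Run:
```python
from h import *
st(); c=snap('wrist'); blobs(c,['red'],amin=200,roi=(0,340,60,500))
```

```text
{'time': np.float64(17.4), 'tcp_pos': array([413.6, 206.9,  40. ]), 'orientation': array([180. ,   0.4,  14. ]), 'wrist_force': array([-0. , -0.5,  0.8]), 'opening': np.float64(69.8), 'gripper_force': np.float64(0.0), 'joint_positions': array([ 17.1,  27.9, 109.7,  -0. ,  42.8,  93.1])}
red 7312 px [280. 211.] ctr [429.8 211.6] size [48.6 69.3] long dir 16.0
red 560 px [281. 305.] ctr [373.7 197. ] size [ 4.1 48.8] long dir -75.9
```

>>> step_arm(
  series=[
    [0.002,0,0.02,-1,0.52],
    [0.002,0,0.036,-1,0.52],
    [0.002,0,0.036,-1,0.52],
    [0.002,0,0.036,-1,-0.2],
    [0.002,0,0.036,-1,-0.2],
  ],
)

```text
time: 18.12
tcp_pos: [418.5, 208.1, 7.9]
orientation: [180.0, -0.1, 15.0]
wrist_force: [1.0, -0.2, -0.8]
opening: 54.4
gripper_force: 0.0
```

>>> step_arm(
  series=[
    [0,0,0,0,-0.2],
    [0,0,0,0,-0.2],
    [0,0,-0.05,0,-0.2],
    [0,0,-0.11,0,-0.2],
    [0,0,-0.12,0,-0.2],
  ],
)

```text
time: 18.75
tcp_pos: [419.9, 208.7, 130.7]
orientation: [-180.0, -0.4, 15.0]
wrist_force: [0.6, -0.4, -1.2]
opening: 49.6
gripper_force: 30.0
```

Run:
```python
from h import *
st(); go(433,402,110,0)
t=load('top'); print(px2w(t,[(123,222),(172,222),(173,281)],60).round())
```

```text
{'time': np.float64(18.8), 'tcp_pos': array([419.9, 208.7, 130.7]), 'orientation': array([-180. ,   -0.4,   15. ]), 'wrist_force': array([ 0.6, -0.4, -1.2]), 'opening': np.float64(49.6), 'gripper_force': np.float64(30.0), 'joint_positions': array([ 17.1,  19.8, 104.2,  -0. ,  55.6,  92. ])}
go [  62.8 -183.3   20.7   15. ]
[[521. 470.  60.]
 [517. 315.  60.]
 [337. 313.  60.]]
```

>>> step_arm(
  series=[
    [0.018,-0.054,0,5,-0.2],
    [0.036,-0.108,0,10,-0.2],
    [0.0517,-0.158,0.02,15,-0.2],
    [0.0517,-0.158,0.055,15,-0.2],
    [0.0517,-0.158,0.06,15,-0.2],
  ],
)

```text
time: 19.38
tcp_pos: [424.5, 373.0, 63.6]
orientation: [179.8, 0.3, 0.1]
wrist_force: [-0.5, 0.1, 0.7]
opening: 49.4
gripper_force: 30.0
```

>>> step_arm(
  series=[
    [0,0,0,0,-0.2],
    [0,0,0,0,0.4],
    [0,0,0,0,0.5],
    [0,0,-0.03,0,0.5],
    [0,0,-0.06,0,0.5],
  ],
)

```text
time: 20.0
tcp_pos: [427.0, 373.7, 128.2]
orientation: [-180.0, -0.0, -0.0]
wrist_force: [0.1, 0.3, -0.4]
opening: 68.6
gripper_force: 0.0
```

Run:
```python
from h import *
st(); go(470,-40,240,88)
c=snap('top'); blobs(c,['red'],amin=60,roi=(180,285,110,230))
```

```text
{'time': np.float64(20.0), 'tcp_pos': array([427. , 373.7, 128.2]), 'orientation': array([-180.,   -0.,   -0.]), 'wrist_force': array([ 0.1,  0.3, -0.4]), 'opening': np.float64(68.6), 'gripper_force': np.float64(0.0), 'joint_positions': array([ 33.5,  29.3,  88.4,  -0. ,  62.2, 123.5])}
go [  43.1  413.7 -111.8  -88. ]
```

>>> step_arm(
  series=[
    [0.01,0.055,-0.03,10,0.52],
    [0.022,0.11,-0.06,20,0.52],
    [0.034,0.168,-0.08,30,0.52],
    [0.046,0.227,-0.08,40,0.52],
    [0.058,0.287,-0.08,50,0.52],
  ],
)

```text
time: 20.68
tcp_pos: [485.3, 84.9, 208.2]
orientation: [-179.9, -0.1, -50.3]
wrist_force: [0.9, -0.5, -0.7]
opening: 69.8
gripper_force: 0.0
```

>>> step_arm(
  series=[
    [0.05,0.028,0,10,0.52],
    [0.103,0.056,0,20,0.52],
    [0.155,0.084,0,30,0.52],
    [0.207,0.112,0,37,0.52],
    [0.258,0.14,0,37,0.52],
  ],
)

```text
time: 21.3
tcp_pos: [543.7, -202.9, 207.8]
orientation: [-179.9, -0.0, -87.1]
wrist_force: [0.7, 0.0, -0.4]
opening: 70.1
gripper_force: 0.0
```

>>> step_arm(
  series=[
    [0,0,0,0,0.52],
    [0,0,0,0,0.52],
  ],
)

```text
time: 21.55
tcp_pos: [543.1, -200.3, 207.1]
orientation: [-180.0, 0.0, -87.0]
wrist_force: [-0.0, 0.1, -0.9]
opening: 69.7
gripper_force: 0.0
```

Run:
```python
from h import *
st(); go(544.4,-200.8,140,-87)
```

```text
{'time': np.float64(21.6), 'tcp_pos': array([ 543.1, -200.3,  207.1]), 'orientation': array([-180.,    0.,  -87.]), 'wrist_force': array([-0. ,  0.1, -0.9]), 'opening': np.float64(69.7), 'gripper_force': np.float64(0.0), 'joint_positions': array([-27.8,  26.1,  80.3,   0. ,  73.6, 149.2])}
go [ 0.6 -1.2 67.1 -0. ]
```

Run:
```python
from h import *
c=snap('wrist','w9.png'); blobs(c,['white'],amin=300,roi=(0,420,0,560)); print(w2px(c,[[544.4,-200.8,103],[549.3,-300.3,103]]).round())
```

```text
white 1337 px [279.  78.] ctr [ 549.7 -300.5] size [13.2 48.1] long dir 3.0
white 1037 px [280. 210.] ctr [ 544.2 -201. ] size [13.3 48.8] long dir 3.0
white 330 px [ 52. 414.] ctr [757.6  18.6] size [ 11.7 106.9] long dir 5.0
[[279. 210.]
 [279.  79.]]
```

View pics/w9.png

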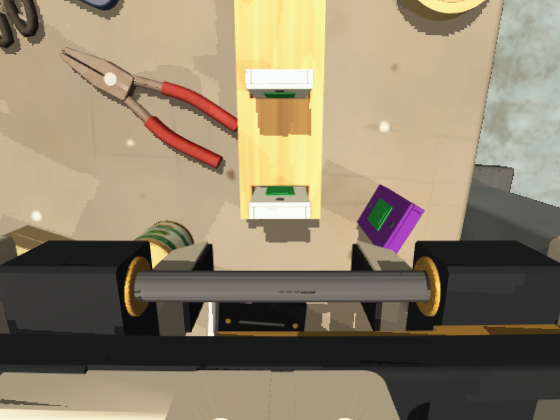

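>>> step_arm(
  series=[
    [0.0006,-0.0012,0.04,0,0.52],
    [0.0006,-0.0012,0.09,0,0.52],
    [0.0006,-0.0012,0.13,0,0.52],
    [0.0006,-0.0012,0.1505,0,0.52],
    [0.0006,-0.0012,0.1505,0,0.52],
  ],
)

```text
time: 22.22
tcp_pos: [543.9, -199.1, 55.5]
orientation: [179.8, 0.1, -86.9]
wrist_force: [0.5, 0.5, 0.4]
opening: 70.0
gripper_force: 0.0
```

>>> step_arm(
  series=[
    [0,0,0,0,0.52],
    [0,0,0,0,-0.2],
    [0,0,0,0,-0.2],
    [0,0,0,0,-0.2],
    [0,0,0,0,-0.2],
  ],
)

```text
time: 22.85
tcp_pos: [545.1, -201.4, 57.2]
orientation: [-179.9, -0.0, -87.0]
wrist_force: [0.5, 1.0, 6.0]
opening: 49.6
gripper_force: 30.0
```

>>> step_arm(
  series=[
    [0,0,-0.03,0,-0.2],
    [0,0,-0.06,0,-0.2],
    [0,0,-0.11,0,-0.2],
    [0,0,-0.11,0,-0.2],
  ],
)

```text
time: 23.35
tcp_pos: [546.7, -202.3, 170.4]
orientation: [-179.6, -0.2, -87.0]
wrist_force: [-0.6, 0.6, -1.1]
opening: 49.4
gripper_force: 30.0
```

Run:
```python
from h import *
st(); go(560,10,180,-1.6); c=snap('wrist'); blobs(c,['white'],amin=300,roi=(0,240,150,400))
```

```text
{'time': np.float64(23.4), 'tcp_pos': array([ 546.7, -202.3,  170.4]), 'orientation': array([-179.6,   -0.2,  -87. ]), 'wrist_force': array([-0.6,  0.6, -1.1]), 'opening': np.float64(49.4), 'gripper_force': np.float64(30.0), 'joint_positions': array([-27.8,  28.1,  83.2,  -0. ,  68.3, 149.2])}
go [-211.3  -24.4   -9.6  -85.4]
white 1794 px [285.  75.] ctr [ 549.5 -300.5] size [13.1 48.9] long dir 3.0
```

>>> step_arm(
  series=[
    [-0.03,-0.005,0,-10.5,-0.2],
    [-0.06,-0.011,0,-21,-0.2],
    [-0.09,-0.016,0,-31.5,-0.2],
    [-0.12,-0.022,0,-42,-0.2],
    [-0.1448,-0.0266,0,-52,-0.2],
  ],
)

```text
time: 24.02
tcp_pos: [562.7, -53.8, 164.4]
orientation: [179.9, 0.2, -34.6]
wrist_force: [-0.1, 0.5, -0.6]
opening: 49.8
gripper_force: 30.0
```

>>> step_arm(
  series=[
    [0,0,0,-10.5,-0.2],
    [0,0,0,-21,-0.2],
    [0,0,0,-31,-0.2],
    [0,0,0,-33.4,-0.2],
    [0,0,0,-33.4,-0.2],
  ],
)

```text
time: 24.65
tcp_pos: [562.8, -55.0, 164.8]
orientation: [-180.0, 0.2, -1.6]
wrist_force: [0.0, 0.1, -0.4]
opening: 50.1
gripper_force: 30.0
```

Run:
```python
from h import *
st(); go(564.6,-55.7,110,-1.6)
```

```text
{'time': np.float64(24.6), 'tcp_pos': array([562.8, -55. , 164.8]), 'orientation': array([-180. ,    0.2,   -1.6]), 'wrist_force': array([ 0. ,  0.1, -0.4]), 'opening': np.float64(50.1), 'gripper_force': np.float64(30.0), 'joint_positions': array([-13.3,  27. ,  86. ,  -0. ,  67.2,  78.3])}
go [ 1.8  0.6 54.8 -0. ]
```

>>> step_arm(
  series=[
    [0.001,0.0005,0.03,0,-0.2],
    [0.001,0.0005,0.055,0,-0.2],
    [0.001,0.0005,0.07,0,-0.2],
    [0.001,0.0005,0.075,0,-0.2],
    [0.001,0.0005,0.076,0,-0.2],
  ],
)

```text
time: 25.28
tcp_pos: [564.9, -55.8, 90.6]
orientation: [180.0, -0.0, -1.6]
wrist_force: [0.0, -0.4, -1.2]
opening: 49.8
gripper_force: 30.0
```

>>> step_arm(
  series=[
    [0,0,0.002,0,-0.2],
    [0,0,0.004,0,-0.2],
    [0,0,0.004,0,-0.2],
  ],
)

```text
time: 25.65
tcp_pos: [565.4, -55.8, 89.1]
orientation: [180.0, -0.2, -1.6]
wrist_force: [-4.0, 0.4, 13.3]
opening: 49.9
gripper_force: 30.0
```

>>> step_arm(
  series=[
    [-0.0059,0,0.0015,0,-0.2],
    [-0.0118,0,0.002,0,-0.2],
    [-0.0177,0,0.0025,0,-0.2],
    [-0.0235,0,0.0037,0,-0.2],
    [-0.0292,0,0.0054,0,-0.2],
  ],
)

```text
time: 26.28
tcp_pos: [541.3, -55.7, 85.9]
orientation: [179.9, -0.9, -1.6]
wrist_force: [4.6, 0.8, 17.2]
opening: 50.2
gripper_force: 30.0
```

Run:
```python
from h import *
st(); c=snap('wrist'); s=snap('scene')
p=w2px(s,[[545,-55,60]])[0]; print(p)
u,v=p.astype(int); a=s['img'][max(0,v-60):v+60,max(0,u-70):u+70,::-1]
im=np.hstack([cv2.resize(a,None,fx=3.5,fy=3.5)[:330,:400],c['img'][90:420,100:460,::-1]]); cv2.imwrite('pics/t1.png',im)
```

```text
{'time': np.float64(26.3), 'tcp_pos': array([541.3, -55.7,  85.9]), 'orientation': array([179.9,  -0.9,  -1.6]), 'wrist_force': array([ 4.6,  0.8, 17.2]), 'opening': np.float64(50.2), 'gripper_force': np.float64(30.0), 'joint_positions': array([-14. ,  29.8,  95.7,   0.1,  53.6,  77.6])}
[290.93666825 195.58729571]
```

View pics/t1.png

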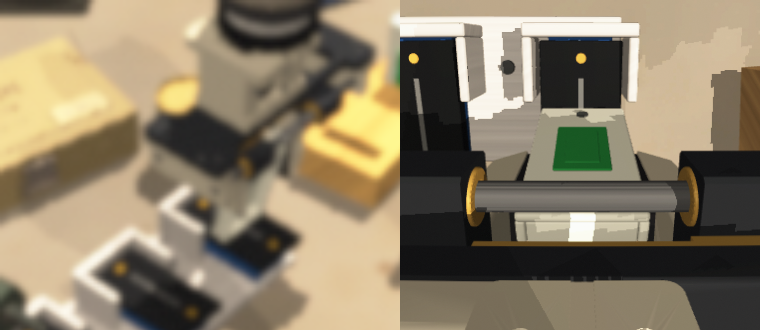

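>>> step_arm(
  series=[
    [-0.0108,0,0.0043,0,-0.2],
    [-0.0206,0,0.0104,0,-0.2],
    [-0.0291,0,0.0182,0,-0.2],
    [-0.036,0,0.0273,0,-0.2],
    [-0.0412,0,0.0368,0,-0.2],
  ],
)

```text
time: 27.0
tcp_pos: [493.5, -54.0, 45.9]
orientation: [180.0, -0.0, -1.6]
wrist_force: [-7.7, -0.5, 10.7]
opening: 49.7
gripper_force: 30.0
```

Run:
```python
from h import *
st()
```

```text
{'time': np.float64(27.0), 'tcp_pos': array([493.5, -54. ,  45.9]), 'orientation': array([180. ,  -0. ,  -1.6]), 'wrist_force': array([-7.7, -0.5, 10.7]), 'opening': np.float64(49.7), 'gripper_force': np.float64(30.0), 'joint_positions': array([-1.510e+01,  2.980e+01,  1.045e+02, -1.000e-01,  4.570e+01,
        7.660e+01])}
```

>>> step_arm(
  series=[
    [0.008,0,-0.001,0,-0.2],
    [0.018,0,-0.001,0,-0.2],
    [0.028,0,-0.001,0,-0.2],
    [0.038,0,-0.001,0,-0.2],
    [0.045,0,-0.001,0,-0.2],
  ],
)

```text
time: 27.62
tcp_pos: [540.0, -55.0, 45.2]
orientation: [180.0, 0.0, -1.6]
wrist_force: [-2.2, -0.5, 1.5]
opening: 49.5
gripper_force: 30.0
```

>>> step_arm(
  series=[
    [-0.001,0,0.004,0,-0.2],
    [-0.002,0,0.008,0,-0.2],
    [-0.003,0,0.012,0,-0.2],
    [-0.004,0,0.017,0,-0.2],
    [-0.004,0,0.017,0,-0.2],
  ],
)

```text
time: 28.25
tcp_pos: [536.5, -54.9, 30.1]
orientation: [180.0, -0.2, -1.6]
wrist_force: [-2.8, 1.6, 14.6]
opening: 49.9
gripper_force: 30.0
```

Run:
```python
from h import *
st(); c=snap('wrist','t2.png')
```

```text
{'time': np.float64(28.2), 'tcp_pos': array([536.5, -54.9,  30.1]), 'orientation': array([180. ,  -0.2,  -1.6]), 'wrist_force': array([-2.8,  1.6, 14.6]), 'opening': np.float64(49.9), 'gripper_force': np.float64(30.0), 'joint_positions': array([-14. ,  34.4,  98.4,   0. ,  46.9,  77.6])}
```

View pics/t2.png

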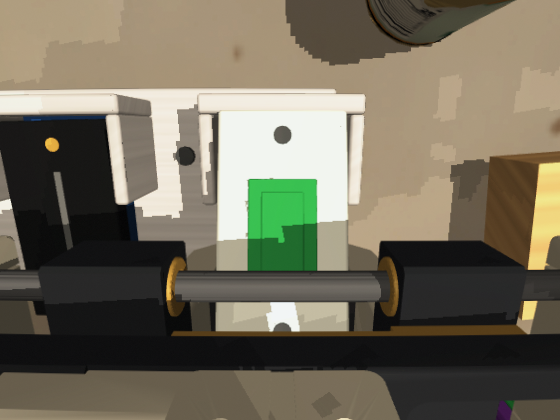

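>>> step_arm(
  series=[
    [0,0,-0.002,0,0.2],
    [0,0,-0.002,0,0.4],
    [0,0,-0.002,0,0.4],
    [0,0,-0.04,0,0.4],
    [0,0,-0.09,0,0.4],
  ],
)

```text
time: 28.92
tcp_pos: [534.3, -54.7, 117.8]
orientation: [-180.0, 0.2, -1.6]
wrist_force: [1.1, -0.1, -0.6]
opening: 64.3
gripper_force: 0.0
```

>>> step_arm(
  series=[
    [-0.05,0,0,0,0.4],
    [-0.1,0,0,0,-0.5],
    [-0.1,0,0,0,-1],
    [-0.1,0,0,0,-1],
  ],
)

```text
time: 29.42
tcp_pos: [436.2, -52.4, 118.6]
orientation: [180.0, -0.1, -1.6]
wrist_force: [0.9, -0.4, -0.0]
opening: 38.5
gripper_force: 0.0
```

```bash
cat >> h.py <<'E'
def nestcheck(c,n,yaw=-1.6,z=54):
    """profile of a part in a nest: sample image along jig x at several y, at height z; print class runs"""
    a=np.radians(yaw); X=np.array([np.cos(a),np.sin(a)]); Y=np.array([-X[1],X[0]])
    hsv=cv2.cvtColor(c['img'],cv2.COLOR_RGB2HSV)
    def runs(S,P):
        q=w2px(c,np.c_[P,np.full(len(P),z)]); o=[]
        for s,(u,v) in zip(S,q):
            u,v=int(round(u)),int(round(v))
            if not(0<=u<560 and 0<=v<420): k='-'
            else:
                h,sa,va=map(int,hsv[v,u]); k='K' if va<62 else 'B' if 100<h<125 and sa>120 else 'G' if 40<h<85 and sa>100 else 'R' if (h<6 or h>174) and sa>150 else 'W' if sa<60 and va>170 else 'g' if sa<60 else '.'
            if not o or o[-1][0]!=k: o.append([k,s])
        return ' '.join(f'{k}{s}' for k,s in o)
    n=np.array(n)
    S=np.arange(-75,70); 
    for y in(-15,0,15): print('x-run y=%d:'%y,runs(S,n+np.outer(S,X)+y*Y))
    S=np.arange(-45,46)
    for x in(-44,-30,0,30): print('y-run x=%d:'%x,runs(S,n+x*X+np.outer(S,Y)))
E
python3 - <<'E'
from h import *
st(); c=snap('wrist'); n=(557.6,-55.5); nestcheck(c,n); print('z40'); nestcheck(c,n,z=40)
go(557.6-78,-55.5+2.2,34,-1.6)
E
```

```text
{'time': np.float64(29.4), 'tcp_pos': array([436.2, -52.4, 118.6]), 'orientation': array([ 1.8e+02, -1.0e-01, -1.6e+00]), 'wrist_force': array([ 0.9, -0.4, -0. ]), 'opening': np.float64(38.5), 'gripper_force': np.float64(0.0), 'joint_positions': array([-16.9,  18.2, 109.1,  -0. ,  52.6,  74.7])}
x-run y=-15: .-75 W-48 -18
x-run y=0: .-75 W-48 g-40 W-34 G-20 -18
x-run y=15: .-75 W-48 -18
y-run x=-44: .-45 W-25 .25
y-run x=-30: .-45 W-25 g25 W39
y-run x=0: .-45 W-25 G-13 W13 g25 W45
y-run x=30: --45
z40
x-run y=-15: .-75 W-47 -22
x-run y=0: .-75 W-47 g-40 W-33 .-18 G-17 -22
x-run y=15: .-75 W-47 -22
y-run x=-44: .-45 W-27 .26
y-run x=-30: .-45 W-27 g26 W43
y-run x=0: .-45 W-27 G-14 W13 g26
y-run x=30: --45
go [43.  -0.4 84.5 -0. ]
```

>>> step_arm(
  series=[
    [0.012,0.024,-0.03,-10.5,0.2],
    [0.024,0.048,-0.06,-21,0.52],
    [0.036,0.072,-0.09,-31.5,0.52],
    [0.048,0.097,-0.09,-42,0.52],
    [0.06,0.122,-0.09,-52,0.52],
  ],
)

```text
time: 30.1
tcp_pos: [493.5, -177.0, 208.5]
orientation: [179.9, -0.0, 50.8]
wrist_force: [0.9, -0.9, -0.3]
opening: 69.6
gripper_force: 0.0
```

>>> step_arm(
  series=[
    [-0.015,0.03,0,-10.5,0.52],
    [-0.03,0.06,0,-21,0.52],
    [-0.045,0.09,0,-31.5,0.52],
    [-0.0595,0.1226,0,-42,0.52],
    [-0.0595,0.1226,0,-42.6,0.52],
  ],
)

```text
time: 30.72
tcp_pos: [549.6, -302.0, 206.9]
orientation: [-180.0, 0.0, 93.0]
wrist_force: [-0.4, 1.5, 0.2]
opening: 69.7
gripper_force: 0.0
```

>>> step_arm(
  series=[
    [0,0,0,0,0.52],
    [0,0,0,0,0.52],
  ],
)

```text
time: 30.98
tcp_pos: [548.5, -298.9, 208.3]
orientation: [-180.0, -0.0, 93.0]
wrist_force: [0.1, 0.1, 1.0]
opening: 69.9
gripper_force: 0.0
```

Run:
```python
from h import *
st(); c=snap('wrist'); blobs(c,['white'],amin=400,roi=(0,240,200,360)); go(549.6,-300.5,56.5,93)
```

```text
{'time': np.float64(31.0), 'tcp_pos': array([ 548.5, -298.9,  208.3]), 'orientation': array([-180.,   -0.,   93.]), 'wrist_force': array([0.1, 0.1, 1. ]), 'opening': np.float64(69.9), 'gripper_force': np.float64(0.0), 'joint_positions': array([-35.6,  31. ,  72. ,   0. ,  77. , -38.6])}
white 1004 px [284. 211.] ctr [ 549.5 -300.3] size [13.4 48.3] long dir 3.1
go [ -1.7   1.  152.    0. ]
```

>>> step_arm(
  series=[
    [-0.001,0.001,0.04,0,0.52],
    [-0.001,0.001,0.09,0,0.52],
    [-0.001,0.001,0.13,0,0.52],
    [-0.001,0.001,0.1515,0,0.52],
    [-0.001,0.001,0.1515,0,0.52],
  ],
)

```text
time: 31.65
tcp_pos: [548.6, -299.5, 55.4]
orientation: [-179.8, -0.1, 93.0]
wrist_force: [0.8, -0.4, 0.1]
opening: 69.8
gripper_force: 0.0
```

>>> step_arm(
  series=[
    [0,0,0,0,0.52],
    [0,0,0,0,-0.2],
    [0,0,0,0,-0.2],
    [0,0,0,0,-0.2],
    [0,0,0,0,-0.2],
  ],
)

```text
time: 32.28
tcp_pos: [549.8, -300.9, 57.6]
orientation: [179.9, 0.0, 93.0]
wrist_force: [-0.1, 0.4, 5.1]
opening: 49.7
gripper_force: 30.0
```

>>> step_arm(
  series=[
    [0,0,-0.03,0,-0.2],
    [0,0,-0.06,0,-0.2],
    [0,0,-0.11,0,-0.2],
    [0,0,-0.12,0,-0.2],
    [0,0,-0.12,0,-0.2],
  ],
)

```text
time: 32.9
tcp_pos: [549.5, -300.7, 176.8]
orientation: [180.0, 0.0, 93.0]
wrist_force: [-0.1, 0.5, -0.9]
opening: 49.9
gripper_force: 30.0
```

Run:
```python
from h import *
st(); go(567.3,44.2,176,-1.6)
```

```text
{'time': np.float64(32.9), 'tcp_pos': array([ 549.5, -300.7,  176.8]), 'orientation': array([180.,   0.,  93.]), 'wrist_force': array([-0.1,  0.5, -0.9]), 'opening': np.float64(49.9), 'gripper_force': np.float64(30.0), 'joint_positions': array([-35.7,  32.5,  74.4,  -0. ,  73. , -38.7])}
go [343.4  35.9   0.8  94.6]
```

>>> step_arm(
  series=[
    [0.034,0.004,0,10.5,-0.2],
    [0.068,0.007,0,21,-0.2],
    [0.103,0.011,0,31.5,-0.2],
    [0.137,0.014,0,42,-0.2],
    [0.172,0.018,0,52,-0.2],
  ],
)

```text
time: 33.52
tcp_pos: [557.3, -126.5, 174.4]
orientation: [-179.8, 0.1, 40.7]
wrist_force: [-0.1, -0.4, 0.3]
opening: 50.2
gripper_force: 30.0
```

>>> step_arm(
  series=[
    [0.03,-0.031,0,10.5,-0.2],
    [0.06,-0.062,0,21,-0.2],
    [0.09,-0.093,0,31.5,-0.2],
    [0.12,-0.1244,0,42,-0.2],
    [0.12,-0.1244,0,42.6,-0.2],
  ],
)

```text
time: 34.15
tcp_pos: [566.2, 47.5, 174.6]
orientation: [-180.0, 0.2, -1.5]
wrist_force: [0.5, 0.4, -0.2]
opening: 49.8
gripper_force: 30.0
```

>>> step_arm(
  series=[
    [0,0,0,0,-0.2],
    [0,0,0,0,-0.2],
  ],
)

```text
time: 34.4
tcp_pos: [567.2, 43.5, 176.0]
orientation: [180.0, 0.1, -1.6]
wrist_force: [-0.0, -0.4, -0.8]
opening: 49.9
gripper_force: 30.0
```

Run:
```python
from h import *
st(); go(567.3,44.2,88.5,-1.6)
```

```text
{'time': np.float64(34.4), 'tcp_pos': array([567.2,  43.5, 176. ]), 'orientation': array([ 1.8e+02,  1.0e-01, -1.6e+00]), 'wrist_force': array([-0. , -0.4, -0.8]), 'opening': np.float64(49.9), 'gripper_force': np.float64(30.0), 'joint_positions': array([-3.3, 26.7, 84.6, -0. , 68.8, 88.3])}
go [ 0.1 -0.7 87.5 -0. ]
```

>>> step_arm(
  series=[
    [-0.01,-0.0005,0.03,0,-0.2],
    [-0.01,-0.0005,0.06,0,-0.2],
    [-0.01,-0.0005,0.08,0,-0.2],
    [-0.01,-0.0005,0.086,0,-0.2],
    [-0.01,-0.0005,0.087,0,-0.2],
  ],
)

```text
time: 35.02
tcp_pos: [557.8, 44.7, 90.0]
orientation: [180.0, -0.0, -1.6]
wrist_force: [0.7, -0.2, -0.5]
opening: 50.1
gripper_force: 30.0
```

>>> step_arm(
  series=[
    [0,0,0.002,0,-0.2],
    [0,0,0.004,0,-0.2],
    [0,0,0.004,0,-0.2],
  ],
)

```text
time: 35.4
tcp_pos: [558.5, 44.9, 89.3]
orientation: [180.0, -0.2, -1.6]
wrist_force: [-6.0, -1.4, 19.2]
opening: 49.9
gripper_force: 30.0
```

Same arc as before.

>>> step_arm(
  series=[
    [-0.0059,0,0.0015,0,-0.2],
    [-0.0118,0,0.002,0,-0.2],
    [-0.0177,0,0.0025,0,-0.2],
    [-0.0235,0,0.0037,0,-0.2],
    [-0.0292,0,0.0054,0,-0.2],
  ],
)

```text
time: 36.02
tcp_pos: [533.5, 45.6, 84.5]
orientation: [180.0, -0.8, -1.6]
wrist_force: [4.2, -0.5, 13.3]
opening: 50.1
gripper_force: 30.0
```

>>> step_arm(
  series=[
    [-0.0108,0,0.0043,0,-0.2],
    [-0.0206,0,0.0104,0,-0.2],
    [-0.0291,0,0.0182,0,-0.2],
    [-0.036,0,0.0273,0,-0.2],
    [-0.0412,0,0.0368,0,-0.2],
  ],
)

```text
time: 36.65
tcp_pos: [486.4, 47.3, 44.8]
orientation: [180.0, -0.0, -1.6]
wrist_force: [-5.3, -0.5, 6.9]
opening: 49.8
gripper_force: 30.0
```

Run:
```python
from h import *
st(); c=snap('wrist'); hsv=cv2.cvtColor(c['img'],cv2.COLOR_RGB2HSV); m=(hsv[:,:,0]>40)&(hsv[:,:,0]<85)&(hsv[:,:,1]>100); m[:,:180]=0; m[:,400:]=0
p=np.argwhere(m[:330]); print(len(p),p.min(0),p.max(0))
```

```text
{'time': np.float64(36.6), 'tcp_pos': array([486.4,  47.3,  44.8]), 'orientation': array([180. ,  -0. ,  -1.6]), 'wrist_force': array([-5.3, -0.5,  6.9]), 'opening': np.float64(49.8), 'gripper_force': np.float64(30.0), 'joint_positions': array([ -3.4,  29.3, 105.8,  -0. ,  44.9,  88.2])}
6526 [165 248] [263 316]
```

>>> step_arm(
  series=[
    [0.01,0.0007,-0.001,0,-0.2],
    [0.022,0.0007,-0.001,0,-0.2],
    [0.034,0.0007,-0.001,0,-0.2],
    [0.045,0.0007,-0.001,0,-0.2],
    [0.0545,0.0007,-0.001,0,-0.2],
  ],
)

```text
time: 37.33
tcp_pos: [538.5, 45.3, 44.1]
orientation: [180.0, 0.5, -1.6]
wrist_force: [-28.2, -0.6, 17.6]
opening: 49.5
gripper_force: 30.0
```

>>> step_arm(
  series=[
    [-0.001,0,0.004,0,-0.2],
    [-0.002,0,0.008,0,-0.2],
    [-0.003,0,0.012,0,-0.2],
    [-0.004,0,0.017,0,-0.2],
    [-0.004,0,0.017,0,-0.2],
  ],
)

```text
time: 37.95
tcp_pos: [535.5, 45.3, 28.7]
orientation: [180.0, 0.2, -1.5]
wrist_force: [-12.8, -0.8, 18.0]
opening: 49.9
gripper_force: 30.0
```

Run:
```python
from h import *
st(); c=snap('wrist'); nestcheck(c,(560.3,44.4))
```

```text
{'time': np.float64(38.0), 'tcp_pos': array([535.5,  45.3,  28.7]), 'orientation': array([180. ,   0.2,  -1.5]), 'wrist_force': array([-12.8,  -0.8,  18. ]), 'opening': np.float64(49.9), 'gripper_force': np.float64(30.0), 'joint_positions': array([-3.3, 34.6, 98.4, -0. , 47.3, 88.3])}
x-run y=-15: .-75 K-69 .-50 W-48 g-34 K-20 G-18 W2 .59
x-run y=0: .-75 K-70 .-50 g-48 W-40 g-33 K-20 G-18 W25 g39 W46 .59
x-run y=15: .-75 K-69 .-50 W-48 g-34 K-20 g-18 W-12 .59
y-run x=-44: K-45 .-41 K-32 g-31 W-29 g-4 K3 g4 W5 g30 K31 .32 K41
y-run x=-30: K-45 g-42 K45
y-run x=0: g-45 W-40 g-31 W-27 G-15 .14 W15 g28
y-run x=30: g-45 K-40 g-35 W-34 g-27 W-26 K26 g27 W29 g32 K36 W41
```

>>> step_arm(
  series=[
    [-0.003,0,-0.002,0,-0.2],
    [-0.003,0,-0.002,0,0.2],
    [-0.003,0,-0.002,0,0.4],
    [-0.003,0,-0.002,0,0.4],
    [-0.003,0,-0.04,0,0.4],
  ],
)

```text
time: 38.62
tcp_pos: [532.6, 45.4, 65.5]
orientation: [-180.0, 0.4, -1.6]
wrist_force: [0.1, 0.2, -0.2]
opening: 64.3
gripper_force: 0.0
```

>>> step_arm(
  series=[
    [0,0,-0.05,0,0.4],
    [-0.05,0,-0.06,0,0.4],
    [-0.1,0,-0.06,0,0.4],
    [-0.1,0,-0.06,0,0.4],
  ],
)

```text
time: 39.12
tcp_pos: [430.9, 48.5, 127.4]
orientation: [-180.0, 0.2, -1.6]
wrist_force: [0.4, -0.2, -0.1]
opening: 64.2
gripper_force: 0.0
```

Run:
```python
from h import *
st(); c=snap('wrist'); 
for n in((560.3,44.4),(557.6,-55.5)): nestcheck(c,n)
print('nest1');nestcheck(c,(563,144.4),z=40)
t=snap('top'); blobs(t,['red'],amin=30,roi=(180,300,100,240))
```

```text
{'time': np.float64(39.1), 'tcp_pos': array([430.9,  48.5, 127.4]), 'orientation': array([-180. ,    0.2,   -1.6]), 'wrist_force': array([ 0.4, -0.2, -0.1]), 'opening': np.float64(64.2), 'gripper_force': np.float64(0.0), 'joint_positions': array([ -3.7,  17.1, 109. ,  -0. ,  54.1,  87.9])}
x-run y=-15: .-75 g-49 W-48 -12
x-run y=0: .-75 K-50 W-48 g-41 W-34 g-21 G-20 -12
x-run y=15: .-75 K-50 W-48 -12
y-run x=-44: g-45 W-24 g25
y-run x=-30: g-45 W-44 g25 W39
y-run x=0: g-45 W-38 g-25 W-24 .-13 G-12 W13 g25
y-run x=30: --45
x-run y=-15: .-75 g-48 W-47 -13
x-run y=0: .-75 g-48 W-47 g-40 W-34 G-20 -13
x-run y=15: .-75 g-48 W-47 -13
y-run x=-44: .-45 W-25 g25 K29 g32
y-run x=-30: .-45 W-25 g25 K29 g33
y-run x=0: .-45 W-25 G-13 g12 W13 g25 K29 g33 K41 g42
y-run x=30: --45
nest1
x-run y=-15: .-75 K-45 -17
x-run y=0: .-75 K-46 .-38 K-31 g-23 -17
x-run y=15: .-75 K-46 -17
y-run x=-44: .-45 K-28 .24
y-run x=-30: W-45 .-28 K-27 .25
y-run x=0: W-45 g-28 K-27 g-1 K2 .25
y-run x=30: --45
red 181 px [158. 252.] ctr [427.  373.6] size [42.2 88.5] long dir -0.2
```

Run:
```python
from h import *
ZT['red']=14
for n in('top','scene'):
    t=load(n) if n=='top' else snap(n); print(n); blobs(t,['red'],amin=50,roi=(0,420,0,560))
```

```text
top
red 181 px [158. 252.] ctr [427.  373.6] size [42.2 88.5] long dir -0.2
scene
red 748 px [214. 338.] ctr [426.7 372.8] size [50.9 99.3] long dir -2.2
```

```bash
python3 -c "
from h import *
print(manip.close_job())"
```

```text
the job is handed in; nothing more can be done
None
```

The job is handed in: three plates are in the nests, both white covers lie button-up on plates in the middle and right nests, and the one red reject is in the bin; the final camera checks put every part within tolerance, but no verdict was returned.

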